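# Wind the feed bin shut with its loose crank

### The arm

A 7-joint arm with a two-finger parallel gripper is mounted at the origin on a cart in front of the work surface, level with it; the furniture and walls round the work are solid. World frame = base frame: x ahead of the robot, y to its left, z up, the work surface at z = 0. Lengths are in m, angles in rad, forces in N, time in s.
With the tool pointing down it reaches from about 0.35 to 0.9 m from the base axis. Payload 19.9 kg.
Tool frame: the origin (TCP) lies at the centre of the arm's flange, where the gripper is bolted on; the fingertips stand 199 mm ahead of it and the grasp point (between the pads) lies 180 mm ahead of it (arm.tips_ahead is the distance from the TCP to the fingertips, in m); y points along the fingers, z is the direction in which the jaws open and shut, and the axes are right-handed (so a half turn about y gives the same grasp; the last joint's range is limited). The gripper opens to 94 mm and grips with 3 to 60 N. Pads are 16 mm wide; open, the fingers measure 119 mm over their backs; the gripper's body (75 mm by 177 mm) begins 78 mm behind the grasp point.
Start: joints at [1.185, 0.417, -0.01, 1.614, 0.005, 1.111, -0.053], TCP at [0.211, -0.588, 0.405] pointing down, gripper open.
Joint ranges: [-2.81, 2.81], [-0.39, 2.02], [-1.27, 1.25], [0.06, 2.57], [-1.19, 4.33], [0.19, 2], [-2.82, 2.82]. Speed limits (rad/s): [1.89, 1.89, 2.39, 2.39, 3.01, 3.01, 3.01].

### API

Orientations are given as a rotation vector (axis times angle).
In Python, from workcell import arm gives the robot as it stands.
- The arm moves only by the tool apply_moves, never from a script. Its argument "commands" is a list of rows, each an object of numbers: "tx", "ty", "tz": the shift along the world's x, y, z in m; "rx", "ry", "rz": the turn, a rotation vector about the world's x, y, z in rad. A call has 1 to 5 rows; each row is the pose to reach, as a shift and turn from the pose measured when the call began; what a row does not reach only later rows make up. A row lasts 1/10 s, in which the tool goes at most 50 mm and 8.59 degrees, less where a joint would pass 70% of its speed; a pose out of reach is approached as far as the arm can. A call with a gripper value outside its range is refused whole. "fingers" is the closure, from 0 (fully open) to 1 (shut), set as the call begins (left out, the last holds). The fingers move at their own pace and stop on an object; the grip force is fixed at half the most. Time passes only in rows, so rows that repeat a pose let the fingers close. It gives the time, the measured TCP pose, the force and the opening at its end, in the units of the state.
- arm.get_obs(): the state, without advancing time (a new reading comes with each control period).
- arm.read_camera(name): name is "side" or "top" or "wrist"; returns the picture (480x640x3 uint8, blue, green, red); there is no depth.
- arm.get_calibration(name): a dict with "intrinsics" (3x3 intrinsics, pixels), "extrinsics" (4x4, takes a point from world to camera coordinates). Camera axes: x right, y down, z forward; pixel columns grow to the right and rows downward; lengths in m; the calibration is good to about 2 mm. A picture is of the moment at which its call begins: read the wrist's pose just before it. get_calibration takes no time and is no camera call; for the wrist camera it gives the pose at the moment of the call.
- arm.hand_in(): hands the job in, once; it reports no verdict.
The state is a dict: "time_s": time; "q": joint angles; "joint_vel": joint speeds; "joint_torque": joint torques, N m; "tool_pos": TCP position; "ee_rot": TCP orientation; "ft_force": force on the tool from outside, world axes, zero at the start; "torque": the same for the moment, N m; "grip_width": opening from 0.0 (shut) to 1.0 (fully open).
Only numpy, scipy, OpenCV 4.12 (cv2) and the standard library are available. Lean on these libraries where they do the work, as an engineer would, in place of code of your own. Each camera call takes 0.05 s, during which the arm holds its last target.

### The job

The mouth of the dry pet-food bin has been left open above the bowl. Fit the loose crank fully down onto the square shaft on the bin's sloping top, wind it clockwise until the shutter has fully closed the mouth, then lift the crank off and stand it on its flange on the worktop or draining board again. Leave the bowl, the pouch and the spice jar where they stand.

Things in the scene. Friction and masses are not known exactly. Their poses are not given: they have to be found in the camera images.
- bin: White wedge-shaped bin, fixed to the worktop, 180 deep (x) x 220 wide (y), its top sloping at 30 degrees: 115 high at the front, 219 at the back. Origin: centre of the underside, on the worktop; its front (own -x) faces roughly to the robot. The mouth (70 x 36) is low in the front face, right of the middle; a steel shutter slides sideways on rails over it.
- shaft_seat (a point): Point on the axis of the square steel shaft, on top of the round collar (46 across, 16 above the sloping top, at its middle): here the fitted crank's flange rests. Own z: along the shaft, outward, 30 degrees from vertical, leaning to the bin's front. The shaft is 14 x 14, stands 24 above this point, then 5 more as a 10 x 10 tip. Own x and y: square to its flats, turning with it.
- shaft (a joint): Angle of the square shaft, rad: 0 with the shutter wide open, grows clockwise as seen from outside along the shaft, ends at a hard stop at 2.6 where the shutter is fully shut. Stays where it is left; takes about 0.1 N m to turn. The shutter moves 30 mm a radian with it.
- crank: Loose dark steel crank, 0.2 to 0.3 kg, standing upright on the draining board (level with the worktop). Origin: centre of the underside of its flange (44 x 44, 6 thick), the mouth of a square socket (16.6 wide, 36 deep; fits the shaft in four ways, play about 0.2 rad). Fitted, the origin lies at shaft_seat with z axes alike. Own z: along the hub, away from the mouth. The arm (14 wide, z = 7 to 15) runs along own +x.
- crank_hub (a point): Middle of the crank's hub, on its axis at own z = 35 of the crank, where it can be gripped. The hub is 28 x 28, its flats square to own x and y, from the flange (z = 6) to z = 50. Axes as the crank's.
- crank_handle (a point): Middle of the black round handle of the crank, at own x = 70, z = 40 of the crank; the handle is 21 thick, parallel to the hub, from z = 17 to 62, and spins freely about its own length. The point is fixed to the crank's arm and has its axes.
- bowl: Pale blue pet bowl, 169 across, 51 high, in front of the mouth. Origin: centre of the underside. Bystander.
- pouch: Black and white foil pouch, 46 x 94 x 104, standing. Origin: centre of the underside. Bystander.
- spice_jar: Spice jar with a black cap, 41 across, 105 high, standing. Origin: centre of the underside. Bystander.
Mind the look-alikes: they are no part of the job. What is shaped like the crank but pink or purple is not meant.

How it is judged:
By the outcome, as a careful person would: the job done as asked, in the order asked, and still so for the second after the job is handed in, with the robot touching nothing.
It also fails if it takes over 72 s, if anything falls off the work surface, if the arm or the gripper's body presses on something with over 40 N, if the wrist force passes 120 N, or if a joint passes its speed limit or range.

## Working session

There is one attempt and no reset: what is moved stays moved. The work goes in short steps, Python scripts to look and compute and a tool call to move; the robot and the scene stay as the last step left them, time stands still between calls to the robot, and variables do not carry over. Pictures are saved under pics/ and viewed, and the job is handed in when it is done.

Besides the shell and the picture viewer there is one more tool, called as name(argument=value, ...), one argument or row to a line, values as JSON. apply_moves: Moves the arm, as the interface text tells. Its arguments: {"type":"object","properties":{"commands":{"type":"array","items":{"type":"object","properties":{"tx":{"type":"number"},"ty":{"type":"number"},"tz":{"type":"number"},"rx":{"type":"number"},"ry":{"type":"number"},"rz":{"type":"number"}}}},"fingers":{"type":"number"}},"required":["commands"]}

```bash
mkdir -p pics; ls; python3 - <<'E'
from workcell import arm
import cv2,numpy as np
for n in ("side","top","wrist"):
    c=arm.get_calibration(n); print(n,np.round(c["intrinsics"],1).tolist(),np.round(c["extrinsics"],3).tolist())
    cv2.imwrite(f"pics/{n}0.png",arm.read_camera(n))
print(arm.get_obs(), arm.tips_ahead)
E
```

```text
pics
side [[603.0, 0.0, 317.3], [0.0, 603.0, 231.8], [0.0, 0.0, 1.0]] [[-0.915, -0.404, 0.011, 0.327], [-0.181, 0.386, -0.905, 0.354], [0.361, -0.829, -0.426, 0.624], [0.0, 0.0, 0.0, 1.0]]
top [[493.6, 0.0, 313.5], [0.0, 493.6, 242.4], [0.0, 0.0, 1.0]] [[-0.025, -1.0, 0.018, -0.334], [-0.988, 0.022, -0.153, 0.503], [0.152, -0.022, -0.988, 0.985], [0.0, 0.0, 0.0, 1.0]]
wrist [[354.4, 0.0, 318.5], [0.0, 354.4, 243.0], [0.0, 0.0, 1.0]] [[0.336, -0.942, -0.002, -0.624], [-0.909, -0.325, 0.26, -0.027], [-0.246, -0.086, -0.966, 0.392], [0.0, 0.0, 0.0, 1.0]]
{'time_s': 0.15, 'q': array([ 1.18547362,  0.41783568, -0.01032592,  1.61399932,  0.00473552,
        1.11069021, -0.0530251 ]), 'joint_vel': array([ 9.93680574e-04, -4.05678663e-03,  1.36336569e-03, -1.70702529e-03,
        4.71532897e-04,  9.62981144e-05, -1.44885055e-03]), 'joint_torque': array([ 6.81376805e-04, -8.51530552e+01,  6.39002603e-01, -4.26135242e+01,
       -4.87247121e-02,  1.71370996e-02,  1.35085652e-04]), 'tool_pos': array([ 0.21066406, -0.58833046,  0.40418492]), 'ee_rot': array([-0.35356824,  2.03567406, -2.03386878]), 'ft_force': array([ 0.08075927,  0.90790319, -0.52795072]), 'torque': array([0.03322601, 0.03291268, 0.00151574]), 'grip_width': 1.0024691586276264} 0.1992
```

View pics/side0.png

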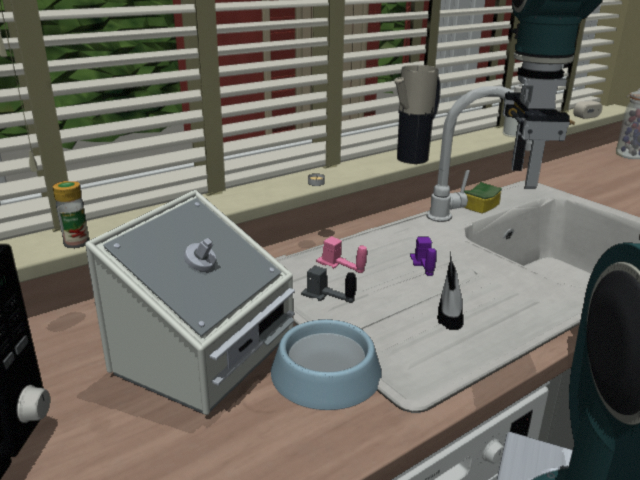

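View pics/top0.png

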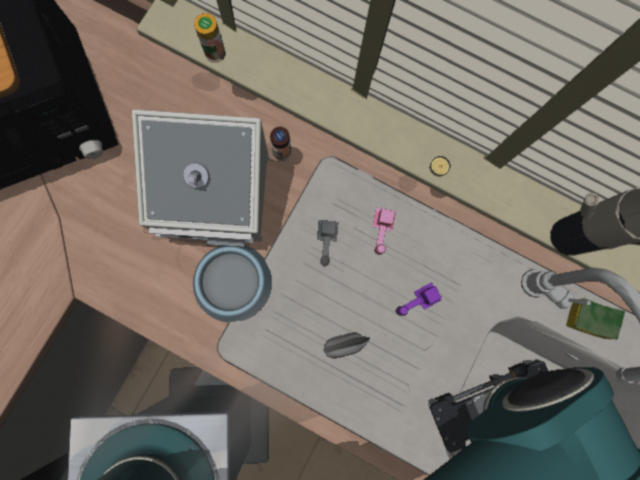

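View pics/wrist0.png

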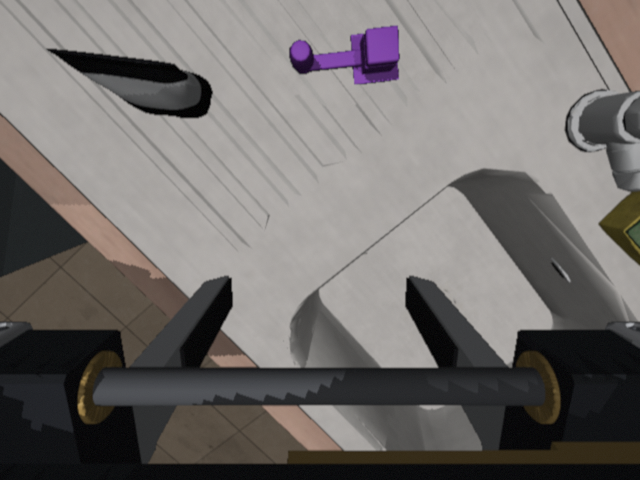

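The candidates shaped like the crank are dark grey (top 327,230), pink (384,216) and purple (428,294). The dark steel one fits the description, so I'll confirm it in crops.

```bash
python3 - <<'E'
import cv2
t=cv2.imread("pics/top0.png"); s=cv2.imread("pics/side0.png")
def crop(im,x,y,w,h,f,n): cv2.imwrite(n,cv2.resize(im[y:y+h,x:x+w],None,fx=f,fy=f,interpolation=cv2.INTER_CUBIC))
crop(t,290,200,80,75,8,"pics/c_top_crank.png")
crop(s,290,250,80,60,8,"pics/c_side_crank.png")
crop(t,125,100,150,150,4,"pics/c_top_bin.png")
crop(s,80,180,220,240,2.5,"pics/c_side_bin.png")
E
```

```text
(no output)
```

View pics/c_top_crank.png

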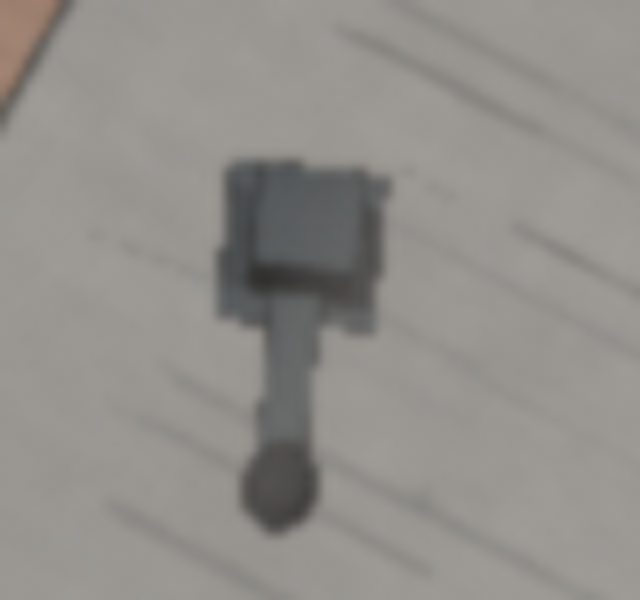

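View pics/c_side_crank.png

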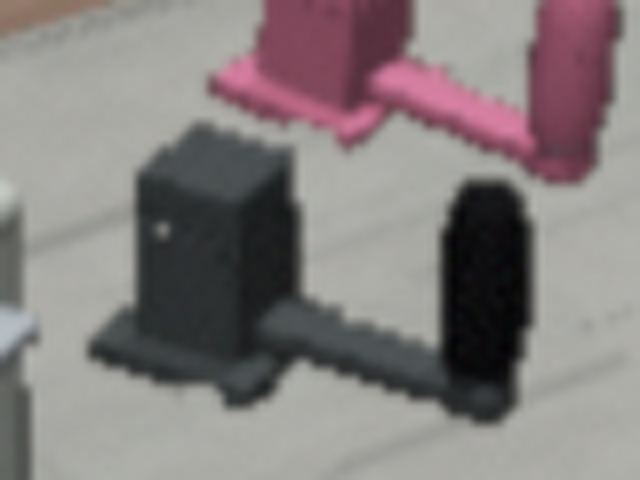

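View pics/c_top_bin.png

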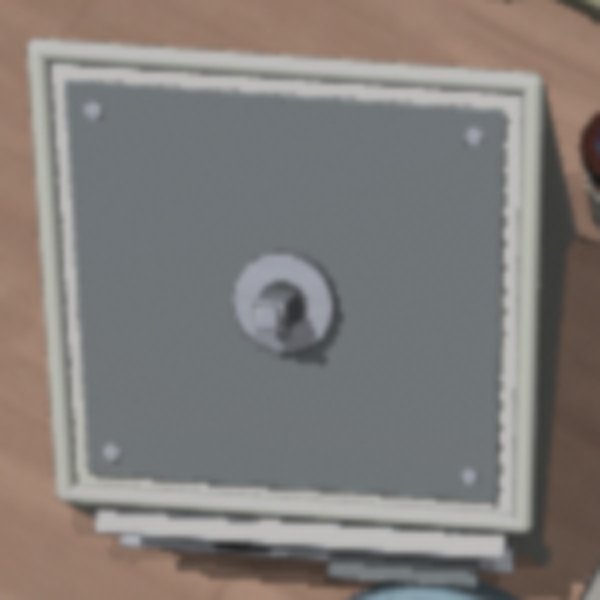

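View pics/c_side_bin.png

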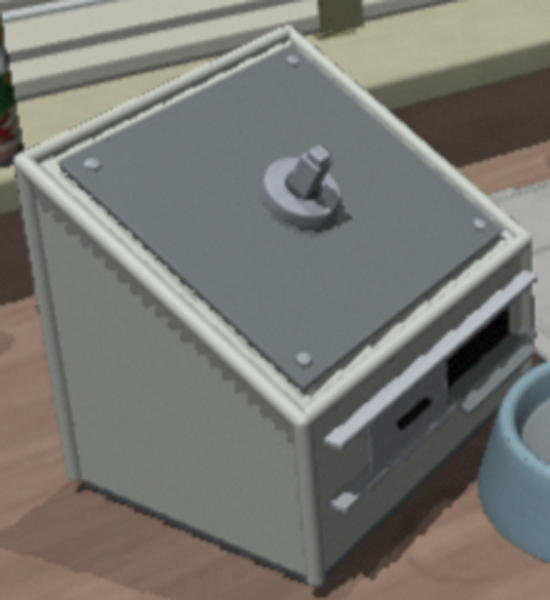

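The dark grey crank is the one meant. Its hub is at about (327,228) in the top view, with the handle at (325,261) pointing toward the robot. Next I'll fit the poses.

```bash
cat > h.py <<'E'
import numpy as np, cv2
from scipy.optimize import least_squares
from scipy.spatial.transform import Rotation as R
from workcell import arm
CAL={n:arm.get_calibration(n) for n in ("side","top")}
def proj(c,P):
    P=np.atleast_2d(P); T=c["extrinsics"]; K=c["intrinsics"]
    q=P@T[:3,:3].T+T[:3,3]; u=q@K.T; return u[:,:2]/u[:,2:]
def fit(obs,x0,free_z=False):
    # obs: list (cal, localpt, px)
    def f(p):
        Rz=R.from_euler("z",p[2]).as_matrix()
        return np.concatenate([ (proj(c,Rz@np.array(l)+[p[0],p[1],0])[0]-px) for c,l,px in obs])
    r=least_squares(f,x0,loss="soft_l1"); return r.x, f(r.x).reshape(-1,2)
def fit_crank(top,side,x0): pass
E
python3 - <<'E'
from h import *
T,S=CAL["top"],CAL["side"]
t=lambda x,y:(125+x/4-.375,100+y/4-.375)
s=lambda x,y:(80+x/2.5-.3,180+y/2.5-.3)
o=[(T,(.09,.11,.219),t(35,45)),(T,(.09,-.11,.219),t(540,78)),(T,(-.09,-.11,.115),t(528,525)),(T,(-.09,.11,.115),t(62,498)),
(S,(-.09,.11,0),s(315,583)),(S,(.09,.11,0),s(78,485)),(S,(-.09,.11,.115),s(302,412)),(S,(.09,.11,.219),s(20,158)),(S,(.09,-.11,.219),s(290,30)),(S,(-.09,-.11,.115),s(527,238))]
n=np.array([-.5,0,.866]); c=np.array([0,0,.167])
o+=[(T,c+.016*n,t(283,303)),(S,c+.016*n,s(300,190)),(T,c+.045*n,t(268,315)),(S,c+.045*n,s(319,153))]
p,e=fit(o,[.6,.25,0]); print("bin",p,"\n",e.round(1))
Rz=R.from_euler("z",p[2]).as_matrix()
print("seat",Rz@(c+.016*n)+[p[0],p[1],0])
t=lambda x,y:(290+x/8-.44,200+y/8-.44)
s=lambda x,y:(290+x/8-.44,250+y/8-.44)
o=[(T,(-.014,-.014,.05),t(258,168)),(T,(-.014,.014,.05),t(360,172)),(T,(.014,.014,.05),t(357,270)),(T,(.014,-.014,.05),t(252,265)),(T,(.07,0,.062),t(280,487)),
(S,(-.014,.014,.05),s(205,127)),(S,(.014,.014,.05),s(293,152)),(S,(-.014,-.014,.05),s(140,175)),(S,(.014,-.014,.05),s(240,190)),(S,(.07,0,.062),s(487,187)),
(T,(.022,.022,.006),t(374,330)),(T,(.022,-.022,.006),t(222,320)),(T,(-.022,.022,.006),t(388,180))]
p,e=fit(o,[.5,.0,3]); print("crank",p,"\n",e.round(1))
ob=arm.get_obs(); print(R.from_rotvec(ob["ee_rot"]).as_matrix().round(3))
w=arm.get_calibration("wrist"); E=w["extrinsics"]; Tt=np.eye(4);Tt[:3,:3]=R.from_rotvec(ob["ee_rot"]).as_matrix();Tt[:3,3]=ob["tool_pos"]
print("cam in tool\n",(np.linalg.inv(Tt)@np.linalg.inv(E)).round(4))
E
```

```text
bin [ 0.61031983 -0.13208767 -0.09427033] 
 [[ 1.7  0.4]
 [-0.9  1.1]
 [-1.  -1. ]
 [ 1.7 -2.4]
 [ 0.1  3.1]
 [ 0.1  0.4]
 [-0.8  2.5]
 [ 1.3  0.5]
 [-0.8  0.3]
 [-1.3 -0.1]
 [ 0.4 -0.3]
 [ 1.  -2.5]
 [ 0.2  0.5]
 [ 0.2 -1.1]]
seat [ 0.60235536 -0.13133462  0.180856  ]
crank [ 0.52516458 -0.37655251  3.02332574] 
 [[ 0.  -0.9]
 [ 0.7 -0.1]
 [-0.1  0.9]
 [-0.5  0.2]
 [ 0.6 -0.8]
 [-0.9 -1.1]
 [ 1.2 -0.4]
 [-0.6 -0.9]
 [ 0.1  1.2]
 [ 0.6  0.4]
 [-0.1  0.8]
 [-1.4  0.1]
 [-0.1 -0.4]]
[[-0.941 -0.     0.337]
 [-0.337  0.001 -0.941]
 [ 0.    -1.    -0.001]]
cam in tool
 [[ 7.000e-04  9.656e-01  2.600e-01 -7.510e-02]
 [ 1.000e-03 -2.600e-01  9.656e-01  1.990e-02]
 [ 1.000e+00 -4.000e-04 -1.100e-03 -1.000e-04]
 [ 0.000e+00  0.000e+00  0.000e+00  1.000e+00]]
```

apply_moves(
  commands=[
    {"tx": 0.05, "ty": 0.034, "tz": 0, "rz": -0.08},
    {"tx": 0.09, "ty": 0.062, "tz": 0, "rz": -0.16},
    {"tx": 0.13, "ty": 0.09, "tz": 0, "rz": -0.24},
    {"tx": 0.17, "ty": 0.115, "tz": 0, "rz": -0.32},
    {"tx": 0.21, "ty": 0.142, "tz": 0, "rz": -0.4},
  ],
)

```text
schema error: expected keys tx, ty, tz, rx, ry, rz
```

```bash
cat >> h.py <<'E'
def st():
    o=arm.get_obs(); M=R.from_rotvec(o["ee_rot"]).as_matrix()
    print("t",round(o["time_s"],2),"p",o["tool_pos"].round(4),"q",o["q"].round(2),"F",o["ft_force"].round(1),"T",o["torque"].round(2),"w",round(o["grip_width"],3))
    print("x",M[:,0].round(3),"y",M[:,1].round(3),"grasp",(o["tool_pos"]+.18*M[:,1]).round(4))
    return o,M
def down(xyaw,ydir=(0,0,-1)):
    y=np.array(ydir,float); y/=np.linalg.norm(y)
    x=np.array([np.cos(xyaw),np.sin(xyaw),0]); x-=y*(x@y); x/=np.linalg.norm(x)
    return np.stack([x,y,np.cross(x,y)],1)
def delta(o,Rt,g):
    M=R.from_rotvec(o["ee_rot"]).as_matrix()
    p=np.array(g)-.18*Rt[:,1]
    print("shift",(p-o["tool_pos"]).round(4),"rot",R.from_matrix(Rt@M.T).as_rotvec().round(4), "deg",np.degrees(R.from_matrix(Rt@M.T).magnitude()).round(1))
E
python3 - <<'E'
from h import *
o,M=st(); delta(o,down(3.0233),(.5252,-.3766,.165))
E
```

```text
t 0.15 p [ 0.2107 -0.5883  0.4042] q [ 1.19  0.42 -0.01  1.61  0.    1.11 -0.05] F [ 0.1  0.9 -0.5] T [0.03 0.03 0.  ] w 1.002
x [-0.941 -0.337  0.   ] y [-0.     0.001 -1.   ] grasp [ 0.2106 -0.5882  0.2242]
shift [ 0.3145  0.2117 -0.0592] rot [-9.000e-04 -2.000e-04 -4.621e-01] deg 26.5
```

apply_moves(
  commands=[
    {"tx": 0.04, "ty": 0.027, "tz": 0, "rx": 0, "ry": 0, "rz": -0.06},
    {"tx": 0.08, "ty": 0.054, "tz": 0, "rx": 0, "ry": 0, "rz": -0.12},
    {"tx": 0.12, "ty": 0.081, "tz": 0, "rx": 0, "ry": 0, "rz": -0.18},
    {"tx": 0.16, "ty": 0.108, "tz": 0, "rx": 0, "ry": 0, "rz": -0.24},
    {"tx": 0.2, "ty": 0.135, "tz": 0, "rx": 0, "ry": 0, "rz": -0.3},
  ],
)

```text
time_s: 0.65
tool_pos: [0.412, -0.452, 0.4041]
ee_rot: [-0.046, 2.202, -2.2]
ft_force: [0.8, -0.7, -0.7]
grip_width: 1.002
```

```bash
python3 - <<'E'
from h import *
o,M=st(); delta(o,down(3.0233),(.5252,-.3766,.165))
E
```

```text
t 0.65 p [ 0.412  -0.452   0.4041] q [ 0.81  0.39 -0.04  1.65  0.02  1.1  -0.76] F [ 0.8 -0.7 -0.7] T [0.03 0.03 0.01] w 1.002
x [-0.999 -0.041  0.   ] y [-0.     0.001 -1.   ] grasp [ 0.4119 -0.4518  0.2241]
shift [ 0.1132  0.0754 -0.0591] rot [-1.000e-03 -1.000e-04 -1.595e-01] deg 9.1
```

apply_moves(
  commands=[
    {"tx": 0.038, "ty": 0.025, "tz": -0.02, "rx": 0, "ry": 0, "rz": -0.06},
    {"tx": 0.076, "ty": 0.05, "tz": -0.04, "rx": 0, "ry": 0, "rz": -0.12},
    {"tx": 0.113, "ty": 0.0755, "tz": -0.059, "rx": 0, "ry": 0, "rz": -0.16},
  ],
)

```text
time_s: 0.95
tool_pos: [0.5263, -0.3752, 0.3443]
ee_rot: [-0.131, -2.16, 2.158]
ft_force: [0.3, -0.8, 0.0]
grip_width: 1.0
```

```bash
python3 - <<'E'
from h import *
c=arm.get_calibration("wrist"); im=arm.read_camera("wrist"); cv2.imwrite("pics/w1.png",im)
o,M=st()
# overlay predicted crank
Rz=R.from_euler("z",3.0233).as_matrix()
for l in [(a,b,.05) for a in(-.014,.014) for b in(-.014,.014)]+[(.07,0,.062)]+[(a,b,.006) for a in(-.022,.022) for b in(-.022,.022)]:
    u=proj(c,Rz@np.array(l)+[.5252,-.3766,0])[0]; cv2.circle(im,tuple(int(round(v)) for v in u),2,(0,0,255),-1); print(l,u.round(1))
cv2.imwrite("pics/w1o.png",im)
E
```

```text
t 1.0 p [ 0.5318 -0.3687  0.3408] q [ 0.6   0.52 -0.05  1.61  0.03  1.02 -1.15] F [ 3.   9.7 -5.4] T [ 0.53 -0.12  0.04] w 1.004
x [-0.993  0.115  0.001] y [-0.001  0.006 -1.   ] grasp [ 0.5317 -0.3676  0.1608]
(-0.014, -0.014, 0.05) [303.3 228.3]
(-0.014, 0.014, 0.05) [338.6 228.2]
(0.014, -0.014, 0.05) [303.8 261.9]
(0.014, 0.014, 0.05) [338.2 261.8]
(0.07, 0, 0.062) [321.2 331.2]
(-0.022, -0.022, 0.006) [296.5 209. ]
(-0.022, 0.022, 0.006) [345.  208.8]
(0.022, -0.022, 0.006) [297.4 255.4]
(0.022, 0.022, 0.006) [344.2 255.2]
```

View pics/w1o.png

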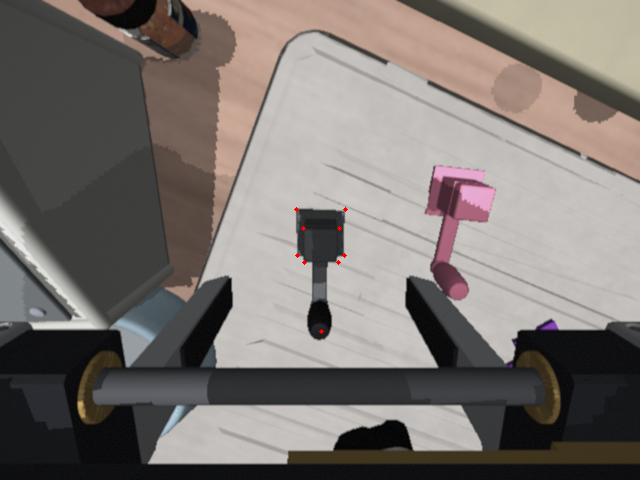

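apply_moves(
  commands=[
    {"tx": -0.006, "ty": -0.008, "tz": -0.03, "rx": 0, "ry": 0, "rz": 0},
    {"tx": -0.0066, "ty": -0.009, "tz": -0.036, "rx": 0, "ry": 0, "rz": 0},
    {"tx": -0.0066, "ty": -0.009, "tz": -0.036, "rx": 0, "ry": 0, "rz": 0},
  ],
)

```text
time_s: 1.3
tool_pos: [0.5245, -0.3781, 0.3039]
ee_rot: [-0.122, -2.167, 2.152]
ft_force: [0.6, -0.1, -0.1]
grip_width: 1.0
```

```bash
python3 - <<'E'
from h import *
o,M=st()
c=arm.get_calibration("wrist"); im=arm.read_camera("wrist"); cv2.imwrite("pics/w2.png",im)
Rz=R.from_euler("z",3.0233).as_matrix()
for l in [(a,b,.05) for a in(-.014,.014) for b in(-.014,.014)]+[(.07,0,.062)]+[(a,b,.006) for a in(-.022,.022) for b in(-.022,.022)]:
    u=proj(c,Rz@np.array(l)+[.5252,-.3766,0])[0]; print(l,u.round(1))
cv2.imwrite("pics/w2c.png",cv2.resize(im[170:370,230:430],None,fx=3,fy=3,interpolation=cv2.INTER_CUBIC))
E
```

```text
t 1.3 p [ 0.5245 -0.3781  0.3039] q [ 0.61  0.56 -0.05  1.64  0.03  0.95 -1.13] F [ 0.6 -0.1 -0.1] T [ 0.01  0.05 -0.  ] w 1.0
x [-0.993  0.116  0.004] y [-0.003  0.007 -1.   ] grasp [ 0.524  -0.3768  0.1239]
(-0.014, -0.014, 0.05) [298.4 238. ]
(-0.014, 0.014, 0.05) [339.5 238.2]
(0.014, -0.014, 0.05) [299.  276.6]
(0.014, 0.014, 0.05) [338.8 276.8]
(0.07, 0, 0.062) [318.7 356.7]
(-0.022, -0.022, 0.006) [291.7 214.4]
(-0.022, 0.022, 0.006) [347.  214.6]
(0.022, -0.022, 0.006) [292.7 266.8]
(0.022, 0.022, 0.006) [345.8 267. ]
```

View pics/w2c.png

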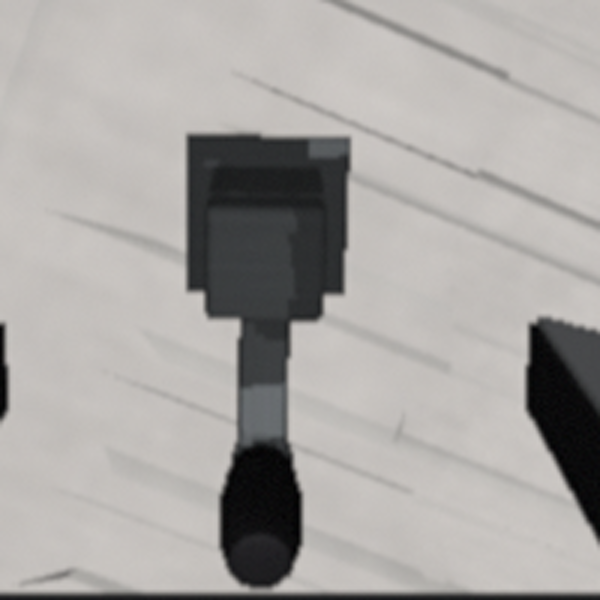

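Settled wrist view: hub top at about (318,257) and handle at (317,355), both within about 1 px of the prediction. I'll descend from here.

```bash
python3 - <<'E'
from h import *
o,M=st(); delta(o,down(3.015),(.5252,-.377,.037))
E
```

```text
t 1.35 p [ 0.5248 -0.3784  0.3053] q [ 0.61  0.56 -0.05  1.64  0.03  0.95 -1.13] F [-0.1 -0.1  0.2] T [0.03 0.01 0.  ] w 0.997
x [-0.993  0.117  0.002] y [-0.001  0.006 -1.   ] grasp [ 0.5246 -0.3773  0.1253]
shift [ 0.0004  0.0014 -0.0883] rot [-0.0061 -0.001  -0.0098] deg 0.7
```

apply_moves(
  commands=[
    {"tx": 0.0004, "ty": 0.0014, "tz": -0.03, "rx": -0.006, "ry": 0, "rz": -0.01},
    {"tx": 0.0004, "ty": 0.0014, "tz": -0.06, "rx": -0.006, "ry": 0, "rz": -0.01},
    {"tx": 0.0004, "ty": 0.0014, "tz": -0.08, "rx": -0.006, "ry": 0, "rz": -0.01},
    {"tx": 0.0004, "ty": 0.0014, "tz": -0.088, "rx": -0.006, "ry": 0, "rz": -0.01},
    {"tx": 0.0004, "ty": 0.0014, "tz": -0.088, "rx": -0.006, "ry": 0, "rz": -0.01},
  ],
)

```text
time_s: 1.85
tool_pos: [0.525, -0.3774, 0.2177]
ee_rot: [-0.136, -2.155, 2.155]
ft_force: [-0.5, -0.6, 0.7]
grip_width: 0.997
```

apply_moves(
  commands=[
    {"tx": 0, "ty": 0, "tz": 0, "rx": 0, "ry": 0, "rz": 0},
    {"tx": 0, "ty": 0, "tz": 0, "rx": 0, "ry": 0, "rz": 0},
    {"tx": 0, "ty": 0, "tz": 0, "rx": 0, "ry": 0, "rz": 0},
    {"tx": 0, "ty": 0, "tz": 0, "rx": 0, "ry": 0, "rz": 0},
    {"tx": 0, "ty": 0, "tz": 0, "rx": 0, "ry": 0, "rz": 0},
  ],
  fingers=1,
)

```text
time_s: 2.35
tool_pos: [0.5251, -0.3775, 0.218]
ee_rot: [-0.137, -2.155, 2.156]
ft_force: [-0.3, -0.0, -0.2]
grip_width: 0.608
```

```bash
python3 - <<'E'
from h import *
o,M=st(); cv2.imwrite("pics/s3.png",arm.read_camera("side")[200:320,250:410].repeat(4,0).repeat(4,1))
E
```

```text
t 2.35 p [ 0.5251 -0.3775  0.218 ] q [ 0.61  0.67 -0.04  1.68  0.04  0.79 -1.15] F [-0.3 -0.  -0.2] T [0.01 0.02 0.  ] w 0.608
x [-0.992  0.127  0.001] y [-0.001 -0.    -1.   ] grasp [ 0.525  -0.3775  0.038 ]
```

View pics/s3.png

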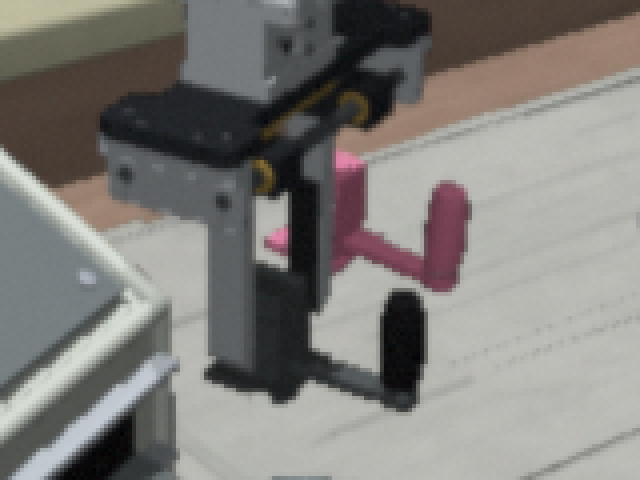

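Fingers (crop 230–320, 200–370) straddle the dark hub. They're still closing, so I'll wait.

apply_moves(
  commands=[
    {"tx": 0, "ty": 0, "tz": 0, "rx": 0, "ry": 0, "rz": 0},
    {"tx": 0, "ty": 0, "tz": 0, "rx": 0, "ry": 0, "rz": 0},
    {"tx": 0, "ty": 0, "tz": 0, "rx": 0, "ry": 0, "rz": 0},
    {"tx": 0, "ty": 0, "tz": 0, "rx": 0, "ry": 0, "rz": 0},
    {"tx": 0, "ty": 0, "tz": 0, "rx": 0, "ry": 0, "rz": 0},
  ],
  fingers=1,
)

```text
time_s: 2.9
tool_pos: [0.5251, -0.3774, 0.2179]
ee_rot: [-0.136, -2.155, 2.155]
ft_force: [0.2, 1.2, -0.2]
grip_width: 0.296
```

apply_moves(
  commands=[
    {"tx": 0, "ty": 0, "tz": 0, "rx": 0, "ry": 0, "rz": 0},
    {"tx": 0, "ty": 0, "tz": 0.001, "rx": 0, "ry": 0, "rz": 0},
    {"tx": 0, "ty": 0, "tz": 0.02, "rx": 0, "ry": 0, "rz": 0},
    {"tx": 0, "ty": 0, "tz": 0.06, "rx": 0, "ry": 0, "rz": 0},
    {"tx": 0, "ty": 0, "tz": 0.1, "rx": 0, "ry": 0, "rz": 0},
  ],
  fingers=1,
)

```text
time_s: 3.4
tool_pos: [0.5248, -0.3773, 0.3185]
ee_rot: [-0.135, -2.155, 2.154]
ft_force: [0.9, -0.6, -2.6]
grip_width: 0.296
```

apply_moves(
  commands=[
    {"tx": -0.005, "ty": 0, "tz": 0.04, "rx": 0, "ry": 0, "rz": 0.14},
    {"tx": -0.015, "ty": 0, "tz": 0.08, "rx": 0, "ry": 0, "rz": 0.28},
    {"tx": -0.03, "ty": 0.01, "tz": 0.12, "rx": 0, "ry": 0, "rz": 0.42},
    {"tx": -0.045, "ty": 0.03, "tz": 0.15, "rx": 0, "ry": 0, "rz": 0.56},
    {"tx": -0.06, "ty": 0.06, "tz": 0.16, "rx": 0, "ry": 0, "rz": 0.7},
  ],
)

```text
time_s: 3.9
tool_pos: [0.464, -0.3176, 0.4815]
ee_rot: [-0.562, 1.891, -1.898]
ft_force: [-0.0, 0.3, -2.3]
grip_width: 0.299
```

apply_moves(
  commands=[
    {"tx": -0.01, "ty": 0.03, "tz": 0, "rx": 0, "ry": 0, "rz": 0.14},
    {"tx": -0.02, "ty": 0.06, "tz": 0, "rx": 0, "ry": 0, "rz": 0.28},
    {"tx": -0.02, "ty": 0.09, "tz": 0, "rx": 0, "ry": 0, "rz": 0.42},
    {"tx": -0.02, "ty": 0.12, "tz": 0, "rx": 0, "ry": 0, "rz": 0.56},
    {"tx": -0.02, "ty": 0.15, "tz": 0, "rx": 0, "ry": 0, "rz": 0.7},
  ],
)

```text
time_s: 4.4
tool_pos: [0.4436, -0.1664, 0.4816]
ee_rot: [-1.058, 1.415, -1.422]
ft_force: [1.1, 0.6, -2.4]
grip_width: 0.296
```

apply_moves(
  commands=[
    {"tx": 0, "ty": 0.01, "tz": 0, "rx": 0, "ry": 0, "rz": 0.14},
    {"tx": 0, "ty": 0.03, "tz": 0, "rx": 0, "ry": 0, "rz": 0.28},
    {"tx": 0, "ty": 0.04, "tz": 0, "rx": 0, "ry": 0, "rz": 0.42},
    {"tx": 0, "ty": 0.05, "tz": 0, "rx": 0, "ry": 0, "rz": 0.56},
    {"tx": 0, "ty": 0.05, "tz": 0, "rx": 0, "ry": 0, "rz": 0.7},
  ],
)

```text
time_s: 4.9
tool_pos: [0.4435, -0.1152, 0.4816]
ee_rot: [-1.377, 0.893, -0.898]
ft_force: [-0.3, 0.1, -1.2]
grip_width: 0.3
```

```bash
cat >> h.py <<'E'
BY=-0.0943; SEAT=np.array([.6024,-.1313,.1809])
def frame(): 
    return R.from_euler("z",BY).as_matrix()@R.from_euler("y",-np.pi/6).as_matrix()  # cols: x',y',n ; n=(-.5,0,.866)
def tilt(phi):
    """tool x at angle phi about n from bin up-slope x"""
    F=frame(); x=F@[np.cos(phi),np.sin(phi),0]; y=-F[:,2]; return np.stack([x,y,np.cross(x,y)],1)
def hov(o,phi,h,off=(0,0),gz=.038):
    F=frame(); g=SEAT+F@np.array([off[0],off[1],gz+h]); delta(o,tilt(phi),g)
def rel(o,gz=.038):
    F=frame(); M=R.from_rotvec(o["ee_rot"]).as_matrix(); g=o["tool_pos"]+(.18+gz)*M[:,1]
    L=F.T@(g-SEAT); A=F.T@M; print("crank mouth rel seat mm",(L*1e3).round(1),"phi deg",np.degrees(np.arctan2(A[1,0],A[0,0])).round(1),"tilt err deg",np.degrees(np.arccos(min(1,-A[2,1]))).round(2))
E
python3 - <<'E'
from h import *
o,M=st(); print(frame()); hov(o,0,.11)
E
```

```text
t 4.9 p [ 0.4435 -0.1152  0.4816] q [ 0.62  0.06 -0.44  1.9   0.03  1.19  0.58] F [-0.3  0.1 -1.2] T [-0.07 -0.06 -0.02] w 0.3
x [ 0.406 -0.914  0.002] y [ 0.004 -0.    -1.   ] grasp [ 0.4442 -0.1152  0.3016]
[[ 0.8621777   0.0941603  -0.49777852]
 [-0.08154521  0.99555705  0.04708015]
 [ 0.5         0.          0.8660254 ]]
shift [-0.0043 -0.0007 -0.0167] rot [-0.3217 -0.4415  1.0322] deg 66.9
```

apply_moves(
  commands=[
    {"tx": -0.001, "ty": 0, "tz": 0, "rx": -0.041, "ry": -0.056, "rz": 0.13},
    {"tx": -0.002, "ty": 0, "tz": 0, "rx": -0.081, "ry": -0.111, "rz": 0.26},
    {"tx": -0.003, "ty": 0, "tz": 0, "rx": -0.122, "ry": -0.167, "rz": 0.39},
    {"tx": -0.004, "ty": 0, "tz": 0, "rx": -0.162, "ry": -0.222, "rz": 0.52},
    {"tx": -0.004, "ty": 0, "tz": 0, "rx": -0.202, "ry": -0.277, "rz": 0.65},
  ],
)

```text
time_s: 5.4
tool_pos: [0.4392, -0.115, 0.4817]
ee_rot: [-1.536, 0.11, -0.652]
ft_force: [0.7, 0.3, -2.3]
grip_width: 0.296
```

```bash
python3 - <<'E'
from h import *
o,M=st(); hov(o,0,.11)
E
```

```text
t 5.4 p [ 0.4392 -0.115   0.4817] q [ 0.63 -0.04 -0.44  2.01  0.02  0.83  1.26] F [ 0.7  0.3 -2.3] T [0.23 0.33 0.04] w 0.296
x [ 0.828 -0.454  0.329] y [ 0.321 -0.097 -0.942] grasp [ 0.4969 -0.1325  0.3121]
shift [-0.     -0.0008 -0.0167] rot [-0.1167 -0.1626  0.3772] deg 24.5
```

apply_moves(
  commands=[
    {"tx": 0, "ty": 0, "tz": -0.005, "rx": -0.04, "ry": -0.055, "rz": 0.13},
    {"tx": 0, "ty": 0, "tz": -0.01, "rx": -0.08, "ry": -0.11, "rz": 0.26},
    {"tx": 0, "ty": -0.001, "tz": -0.017, "rx": -0.117, "ry": -0.163, "rz": 0.377},
    {"tx": 0, "ty": -0.001, "tz": -0.017, "rx": -0.117, "ry": -0.163, "rz": 0.377},
    {"tx": 0, "ty": -0.001, "tz": -0.017, "rx": -0.117, "ry": -0.163, "rz": 0.377},
  ],
)

```text
time_s: 5.9
tool_pos: [0.439, -0.1159, 0.4648]
ee_rot: [-1.555, -0.334, -0.487]
ft_force: [-0.7, -0.4, -2.9]
grip_width: 0.298
```

```bash
python3 - <<'E'
from h import *
o,M=st(); rel(o)
c=arm.get_calibration("wrist"); im=arm.read_camera("wrist"); cv2.imwrite("pics/w4.png",im)
F=frame()
for h in (0,.024,.029): print(h, proj(c,SEAT+F@[0,0,h]).round(1))
cv2.imwrite("pics/s4.png",arm.read_camera("side"))
E
```

```text
t 5.9 p [ 0.439  -0.1159  0.4648] q [ 0.62 -0.06 -0.39  2.09 -0.15  0.6   1.8 ] F [-0.7 -0.4 -2.9] T [0.13 0.61 0.03] w 0.298
x [ 0.862 -0.086  0.499] y [ 0.496 -0.048 -0.867] grasp [ 0.5284 -0.1246  0.3088]
crank mouth rel seat mm [ -0.5  -0.3 109.9] phi deg -0.3 tilt err deg 0.1
0 [[319.  236.1]]
0.024 [[319.  243.1]]
0.029 [[319.  244.6]]
```

View pics/w4.png

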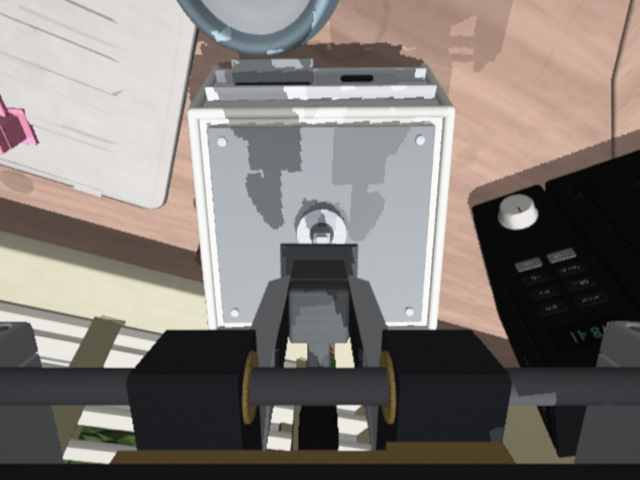

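View pics/s4.png

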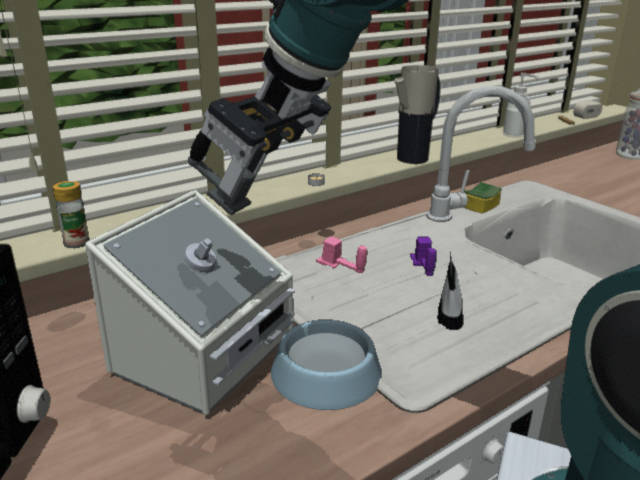

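```bash
python3 - <<'E'
import cv2
im=cv2.imread("pics/w4.png"); cv2.imwrite("pics/w4c.png",cv2.resize(im[195:255,280:360],None,fx=10,fy=10,interpolation=cv2.INTER_CUBIC))
im=cv2.imread("pics/side0.png"); cv2.imwrite("pics/s0c.png",cv2.resize(im[230:280,175:235],None,fx=12,fy=12,interpolation=cv2.INTER_CUBIC))
im=cv2.imread("pics/top0.png"); cv2.imwrite("pics/t0c.png",cv2.resize(im[155:200,170:225],None,fx=12,fy=12,interpolation=cv2.INTER_CUBIC))
E
```

```text
(no output)
```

View pics/w4c.png

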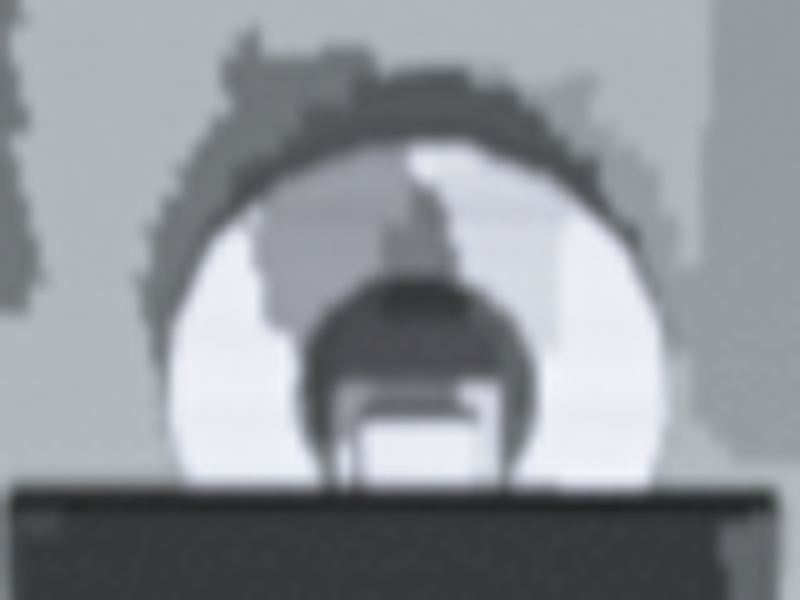

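View pics/s0c.png

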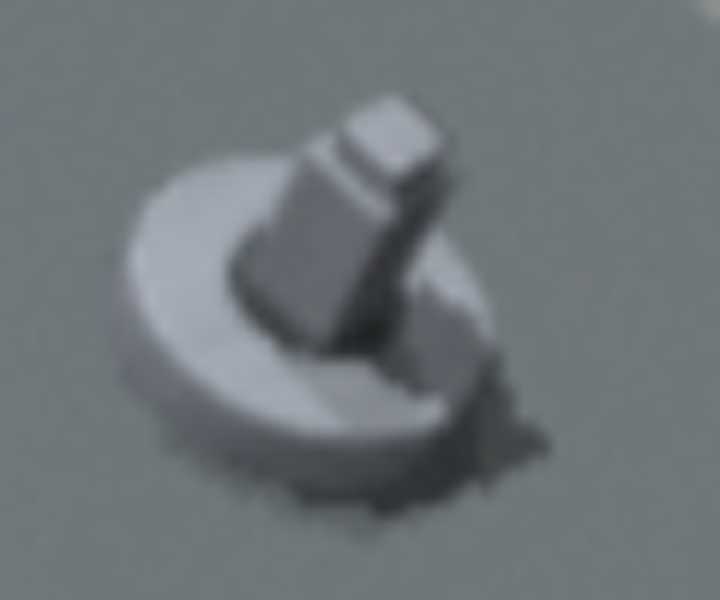

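View pics/t0c.png

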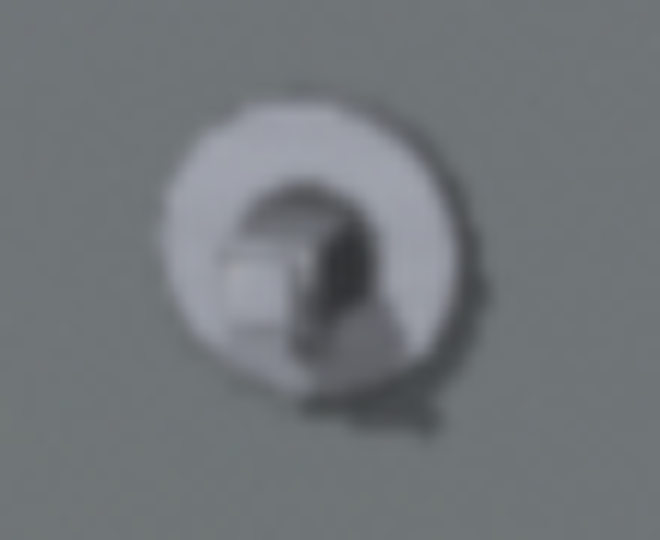

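```bash
python3 - <<'E'
from h import *
c=arm.get_calibration("wrist"); F=frame()
P=lambda l,d=(0,0):proj(c,SEAT+F@(np.array(l)+[d[0],d[1],0]))[0]
for n,l in dict(collarfront=(-.023,0,0),collL=(0,-.023,0),collR=(0,.023,0),shL=(-.007,-.007,.024),shR=(-.007,.007,.024),tipL=(-.005,-.005,.029),tipR=(-.005,.005,.029)).items():
    print(n,P(l).round(1), P(l,(.001,0)).round(1)-P(l).round(1), P(l,(0,.001)).round(1)-P(l).round(1))
E
```

```text
collarfront [318.8 210. ] [0.  1.1] [1.1 0. ]
collL [293.2 235.5] [0.  1.1] [1.1 0. ]
collR [344.6 235.3] [-0.1  1.1] [1.1 0. ]
shL [310.4 234.1] [0.  1.2] [1.2 0. ]
shR [327.3 234. ] [0.  1.2] [1.2 0. ]
tipL [312.7 237.9] [0.  1.2] [1.2 0. ]
tipR [325.  237.9] [0.  1.2] [1.2 0. ]
```

```bash
python3 - <<'E'
from h import *
o,M=st();c=arm.get_calibration("wrist")
for z in (0,.006):
  for s in (-1,1):
    g=o["tool_pos"]+M@np.array([-.022,.18+.038-z,s*.022]); print(z,s,proj(c,g).round(1))
E
```

```text
t 6.0 p [ 0.4393 -0.1159  0.465 ] q [ 0.62 -0.06 -0.39  2.09 -0.15  0.6   1.8 ] F [-0.3  0.2 -2.3] T [ 0.12  0.51 -0.  ] w 0.295
x [ 0.862 -0.085  0.5  ] y [ 0.497 -0.048 -0.866] grasp [ 0.5288 -0.1245  0.3091]
0 -1 [[280.6 243.9]]
0 1 [[356.5 243.8]]
0.006 -1 [[279.6 246.7]]
0.006 1 [[357.7 246.6]]
```

```bash
python3 - <<'E'
import cv2
im=cv2.imread("pics/w4.png"); cv2.imwrite("pics/w4d.png",cv2.resize(im[235:345,265:375],None,fx=5.4,fy=5.4,interpolation=cv2.INTER_CUBIC))
E
```

```text
(no output)
```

View pics/w4d.png

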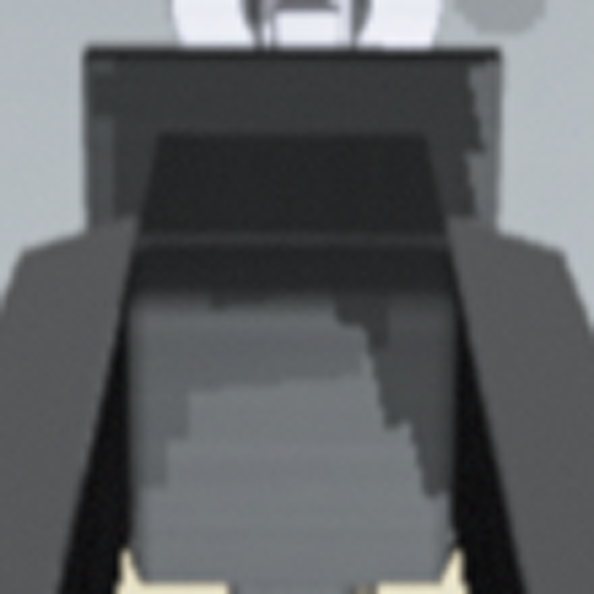

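```bash
cat >> h.py <<'E'
SEAT=SEAT+frame()@np.array([-.001,.0021,0])
E
python3 - <<'E'
from h import *
o,M=st(); print(SEAT); rel(o); hov(o,0,.036)
E
```

```text
t 6.0 p [ 0.4393 -0.1159  0.465 ] q [ 0.62 -0.06 -0.39  2.09 -0.15  0.6   1.8 ] F [-0.3  0.2 -2.3] T [ 0.12  0.51 -0.  ] w 0.295
x [ 0.862 -0.085  0.5  ] y [ 0.497 -0.048 -0.866] grasp [ 0.5288 -0.1245  0.3091]
[ 0.60173556 -0.12912778  0.1804    ]
crank mouth rel seat mm [  1.1  -2.3 110. ] phi deg -0.2 tilt err deg 0.05
shift [ 0.036  -0.0013 -0.0647] rot [-0.0012 -0.0005  0.0035] deg 0.2
```

apply_moves(
  commands=[
    {"tx": 0.014, "ty": 0, "tz": -0.026, "rx": 0, "ry": 0, "rz": 0.0035},
    {"tx": 0.028, "ty": -0.001, "tz": -0.05, "rx": 0, "ry": 0, "rz": 0.0035},
    {"tx": 0.036, "ty": -0.0013, "tz": -0.0647, "rx": 0, "ry": 0, "rz": 0.0035},
    {"tx": 0.036, "ty": -0.0013, "tz": -0.0647, "rx": 0, "ry": 0, "rz": 0.0035},
    {"tx": 0.036, "ty": -0.0013, "tz": -0.0647, "rx": 0, "ry": 0, "rz": 0.0035},
  ],
)

```text
time_s: 6.5
tool_pos: [0.4754, -0.1171, 0.4008]
ee_rot: [-1.553, -0.337, -0.484]
ft_force: [-0.9, -0.1, -1.1]
grip_width: 0.299
```

```bash
python3 - <<'E'
from h import *
o,M=st(); rel(o); hov(o,0,.036);hov(o,0,.016);hov(o,0,0)
im=arm.read_camera("side");cv2.imwrite("pics/s5.png",cv2.resize(im[150:310,130:340],None,fx=3.5,fy=3.5,interpolation=cv2.INTER_CUBIC))
im=arm.read_camera("top");cv2.imwrite("pics/t5.png",cv2.resize(im[100:280,120:320],None,fx=3,fy=3,interpolation=cv2.INTER_CUBIC))
E
```

```text
t 6.5 p [ 0.4754 -0.1171  0.4008] q [ 0.59  0.09 -0.41  2.1  -0.02  0.44  1.68] F [-0.9 -0.1 -1.1] T [0.1  0.58 0.03] w 0.299
x [ 0.863 -0.083  0.499] y [ 0.497 -0.046 -0.867] grasp [ 0.5648 -0.1254  0.2448]
crank mouth rel seat mm [ 0.1  0.3 36.3] phi deg -0.1 tilt err deg 0.1
shift [-0.0001 -0.     -0.0004] rot [-0.0021 -0.001   0.001 ] deg 0.1
shift [ 0.0099 -0.001  -0.0178] rot [-0.0021 -0.001   0.001 ] deg 0.1
shift [ 0.0178 -0.0017 -0.0316] rot [-0.0021 -0.001   0.001 ] deg 0.1
```

View pics/s5.png

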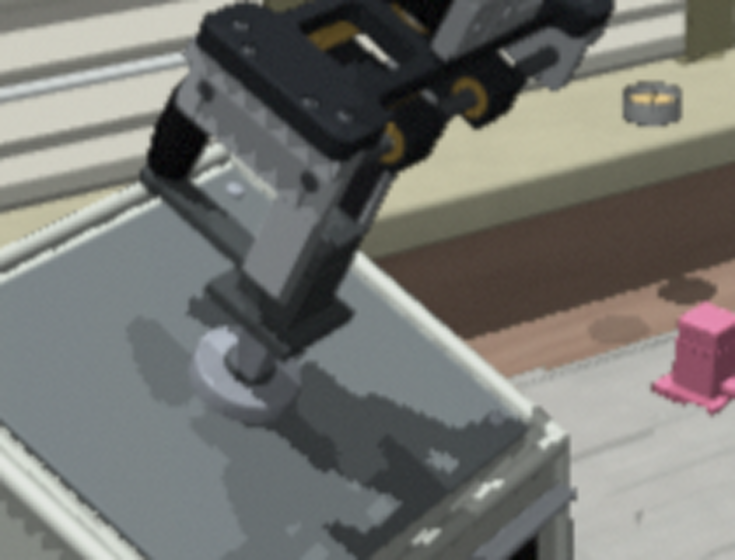

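View pics/t5.png

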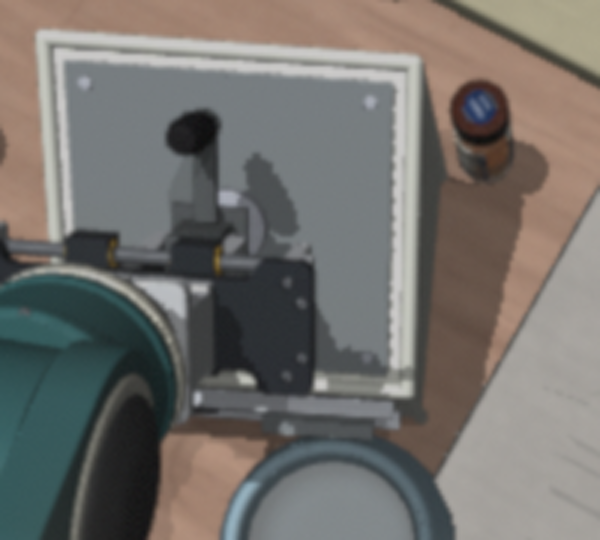

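```bash
python3 - <<'E'
from h import *
S=CAL["side"]; F=frame(); f=lambda P:((proj(S,P)[0]-[130,150])*3.5+1.5).round(0)
print("seat",f(SEAT),"tip",f(SEAT+F@[0,0,.029]))
for l in [(-.023,0,0),(.023,0,0),(0,.023,0),(0,-.023,0)]: print("collar",l,f(SEAT+F@np.array(l)))
o=arm.get_obs();M=R.from_rotvec(o["ee_rot"]).as_matrix()
for a in(-1,1):
  for b in (-1,1): print("flange",a,b,f(o["tool_pos"]+M@np.array([a*.022,.218,b*.022])),f(o["tool_pos"]+M@np.array([a*.022,.212,b*.022])))
im=cv2.imread("pics/s5.png"); cv2.imwrite("pics/s5c.png",cv2.resize(im[250:450,150:400],None,fx=3,fy=3,interpolation=cv2.INTER_CUBIC))
E
```

```text
seat [247. 366.] tip [271. 319.]
collar (-0.023, 0, 0) [287. 402.]
collar (0.023, 0, 0) [207. 330.]
collar (0, 0.023, 0) [211. 389.]
collar (0, -0.023, 0) [282. 345.]
flange -1 -1 [349. 320.] [354. 310.]
flange -1 1 [281. 362.] [287. 352.]
flange 1 -1 [272. 251.] [277. 241.]
flange 1 1 [201. 290.] [206. 280.]
```

View pics/s5c.png

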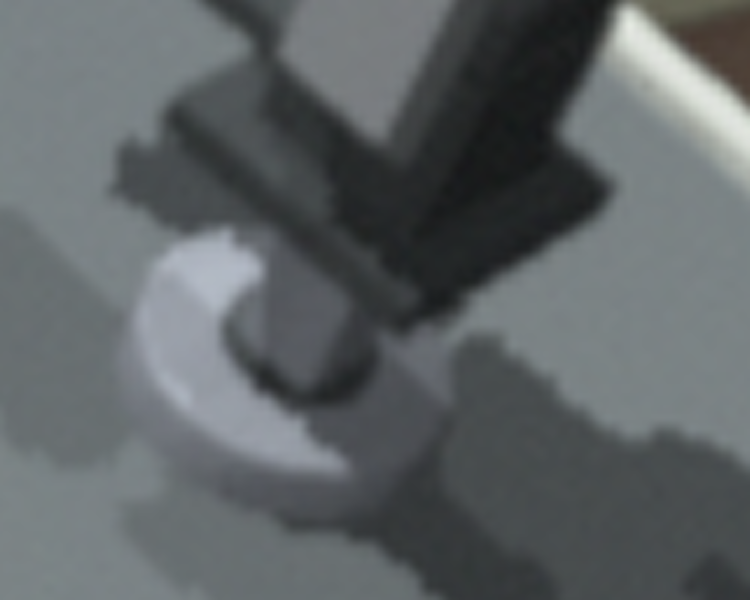

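Collar and flange in the side view match prediction to about 1 mm, so I'll descend along the shaft.

apply_moves(
  commands=[
    {"tx": 0.0025, "ty": -0.0003, "tz": -0.0045, "rx": -0.002, "ry": -0.001, "rz": 0.001},
    {"tx": 0.005, "ty": -0.0005, "tz": -0.009, "rx": -0.002, "ry": -0.001, "rz": 0.001},
    {"tx": 0.0075, "ty": -0.0008, "tz": -0.0135, "rx": -0.002, "ry": -0.001, "rz": 0.001},
    {"tx": 0.0099, "ty": -0.001, "tz": -0.0178, "rx": -0.002, "ry": -0.001, "rz": 0.001},
    {"tx": 0.0099, "ty": -0.001, "tz": -0.0178, "rx": -0.002, "ry": -0.001, "rz": 0.001},
  ],
)

```text
time_s: 7.1
tool_pos: [0.4853, -0.1182, 0.3829]
ee_rot: [-1.555, -0.34, -0.484]
ft_force: [0.0, -0.6, -1.6]
grip_width: 0.295
```

```bash
python3 - <<'E'
from h import *
o,M=st(); rel(o); hov(o,0,0); print("F in bin frame",(frame().T@o["ft_force"]).round(1))
E
```

```text
t 7.1 p [ 0.4853 -0.1182  0.3829] q [ 0.56  0.14 -0.4   2.1   0.03  0.39  1.63] F [ 0.  -0.6 -1.6] T [ 0.15  0.6  -0.  ] w 0.295
x [ 0.862 -0.081  0.501] y [ 0.498 -0.047 -0.866] grasp [ 0.575  -0.1267  0.2271]
crank mouth rel seat mm [ 0.1 -0.1 15.8] phi deg 0.0 tilt err deg 0.04
shift [ 0.0079 -0.0007 -0.0137] rot [ 0.0005  0.0006 -0.0003] deg 0.0
F in bin frame [-0.8 -0.5 -1.4]
```

apply_moves(
  commands=[
    {"tx": 0.002, "ty": -0.0002, "tz": -0.0035, "rx": 0, "ry": 0, "rz": 0},
    {"tx": 0.004, "ty": -0.0004, "tz": -0.007, "rx": 0, "ry": 0, "rz": 0},
    {"tx": 0.006, "ty": -0.0006, "tz": -0.0105, "rx": 0, "ry": 0, "rz": 0},
    {"tx": 0.0075, "ty": -0.0007, "tz": -0.013, "rx": 0, "ry": 0, "rz": 0},
    {"tx": 0.0075, "ty": -0.0007, "tz": -0.013, "rx": 0, "ry": 0, "rz": 0},
  ],
)

```text
time_s: 7.6
tool_pos: [0.4929, -0.1189, 0.3697]
ee_rot: [-1.555, -0.34, -0.484]
ft_force: [-0.2, -0.4, -2.6]
grip_width: 0.295
```

```bash
python3 - <<'E'
from h import *
o,M=st(); rel(o); hov(o,0,0); print("F in bin frame",(frame().T@o["ft_force"]).round(1))
E
```

```text
t 7.6 p [ 0.4929 -0.1189  0.3697] q [ 0.54  0.17 -0.39  2.1   0.06  0.36  1.6 ] F [-0.2 -0.4 -2.6] T [0.05 0.58 0.02] w 0.295
x [ 0.862 -0.081  0.5  ] y [ 0.498 -0.047 -0.866] grasp [ 0.5826 -0.1274  0.2138]
crank mouth rel seat mm [ 0.1 -0.1  0.6] phi deg 0.0 tilt err deg 0.03
shift [ 0.0003  0.     -0.0005] rot [ 0.0005  0.0004 -0.0003] deg 0.0
F in bin frame [-1.4 -0.5 -2.2]
```

apply_moves(
  commands=[
    {"tx": 0.0005, "ty": 0, "tz": -0.0009, "rx": 0, "ry": 0, "rz": 0},
    {"tx": 0.001, "ty": -0.0001, "tz": -0.0017, "rx": 0, "ry": 0, "rz": 0},
    {"tx": 0.001, "ty": -0.0001, "tz": -0.0017, "rx": 0, "ry": 0, "rz": 0},
  ],
)

```text
time_s: 7.9
tool_pos: [0.4939, -0.1189, 0.369]
ee_rot: [-1.556, -0.341, -0.485]
ft_force: [-18.9, 3.2, 21.7]
grip_width: 0.294
```

```bash
python3 - <<'E'
from h import *
o,M=st(); rel(o); print("F in bin frame",(frame().T@o["ft_force"]).round(1))
E
```

```text
t 7.9 p [ 0.4939 -0.1189  0.369 ] q [ 0.54  0.17 -0.39  2.09  0.07  0.36  1.6 ] F [-18.9   3.2  21.7] T [0.76 1.57 0.23] w 0.294
x [ 0.861 -0.081  0.501] y [ 0.499 -0.048 -0.865] grasp [ 0.5838 -0.1275  0.2132]
crank mouth rel seat mm [ 0.9 -0.1 -0.6] phi deg 0.0 tilt err deg 0.11
F in bin frame [-5.7  1.4 28.4]
```

apply_moves(
  commands=[
    {"tx": -0.0006, "ty": 0, "tz": 0.0002, "rx": 0.05, "ry": -0.0047, "rz": -0.0866},
    {"tx": -0.0006, "ty": 0, "tz": 0.0002, "rx": 0.1, "ry": -0.0094, "rz": -0.173},
    {"tx": -0.0006, "ty": 0, "tz": 0.0002, "rx": 0.149, "ry": -0.0141, "rz": -0.26},
    {"tx": -0.0006, "ty": 0, "tz": 0.0002, "rx": 0.199, "ry": -0.0188, "rz": -0.346},
    {"tx": -0.0006, "ty": 0, "tz": 0.0002, "rx": 0.249, "ry": -0.0235, "rz": -0.433},
  ],
)

```text
time_s: 8.4
tool_pos: [0.4933, -0.1191, 0.3692]
ee_rot: [-1.378, 0.048, -0.852]
ft_force: [-2.8, -2.0, 0.4]
grip_width: 0.294
```

```bash
cat >> h.py <<'E'
def wind():
    o,M=st(); rel(o); F=frame(); print("F bin",(F.T@o["ft_force"]).round(1),"T bin",(F.T@o["torque"]).round(2))
    A=F.T@M; phi=np.arctan2(A[1,0],A[0,0])
    if phi>.5: phi-=2*np.pi
    for d in (.5,.6): print("turn",d,"from phi",round(phi,3)); hov(o,phi-d,-.0007)
    return o
E
python3 - <<'E'
from h import *
wind()
E
```

```text
t 8.4 p [ 0.4933 -0.1191  0.3692] q [ 0.45  0.17 -0.28  2.1   0.01  0.36  1.14] F [-2.8 -2.   0.4] T [-0.38  0.83 -0.1 ] w 0.294
x [ 0.709 -0.552  0.44 ] y [ 0.499 -0.049 -0.865] grasp [ 0.583  -0.1279  0.2134]
crank mouth rel seat mm [ 0.3 -0.6 -0.1] phi deg -28.8 tilt err deg 0.12
F bin [-2.  -2.2  1.7] T bin [-0.44  0.79  0.14]
turn 0.5 from phi -0.503
shift [ 0.0003  0.0002 -0.0006] rot [ 0.2507 -0.0231 -0.432 ] deg 28.6
turn 0.6 from phi -0.503
shift [ 0.0003  0.0002 -0.0006] rot [ 0.3005 -0.0279 -0.5186] deg 34.4
```

apply_moves(
  commands=[
    {"tx": 0, "ty": 0.0002, "tz": -0.0004, "rx": 0.06, "ry": -0.0056, "rz": -0.104},
    {"tx": 0.0003, "ty": 0.0002, "tz": -0.0006, "rx": 0.12, "ry": -0.0112, "rz": -0.2074},
    {"tx": 0.0003, "ty": 0.0002, "tz": -0.0006, "rx": 0.18, "ry": -0.0168, "rz": -0.311},
    {"tx": 0.0003, "ty": 0.0002, "tz": -0.0006, "rx": 0.24, "ry": -0.0224, "rz": -0.415},
    {"tx": 0.0003, "ty": 0.0002, "tz": -0.0006, "rx": 0.3, "ry": -0.028, "rz": -0.5186},
  ],
)

```text
time_s: 8.9
tool_pos: [0.4933, -0.1196, 0.3687]
ee_rot: [-1.078, 0.514, -1.241]
ft_force: [-7.1, -4.2, 4.5]
grip_width: 0.291
```

```bash
python3 - <<'E'
from h import *
im=arm.read_camera("side");cv2.imwrite("pics/s6.png",cv2.resize(im[150:420,80:400],None,fx=2.2,fy=2.2,interpolation=cv2.INTER_CUBIC))
wind()
E
```

```text
t 8.95 p [ 0.4933 -0.1196  0.3687] q [ 0.34  0.16 -0.16  2.1  -0.05  0.36  0.59] F [-7.8 -4.1  4.1] T [-0.97  1.52 -0.62] w 0.292
x [ 0.293 -0.931  0.22 ] y [ 0.498 -0.049 -0.866] grasp [ 0.5829 -0.1283  0.2128]
crank mouth rel seat mm [-0.1 -1.  -0.5] phi deg -64.0 tilt err deg 0.08
F bin [-4.3 -4.9  7.2] T bin [-1.27  1.42  0.02]
turn 0.5 from phi -1.117
shift [ 0.0002  0.0007 -0.0001] rot [ 0.25   -0.0241 -0.4323] deg 28.6
turn 0.6 from phi -1.117
shift [ 0.0002  0.0007 -0.0001] rot [ 0.2998 -0.0289 -0.5189] deg 34.4
```

View pics/s6.png

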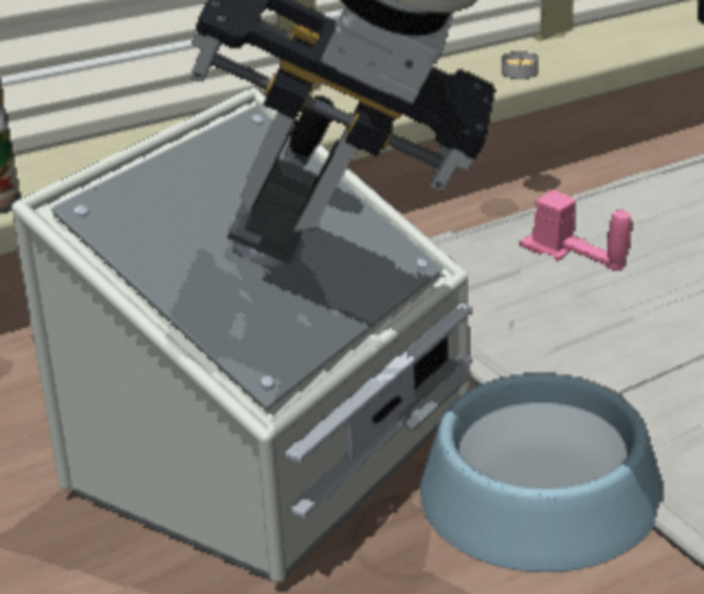

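apply_moves(
  commands=[
    {"tx": 0, "ty": 0, "tz": 0, "rx": 0.06, "ry": -0.0056, "rz": -0.104},
    {"tx": 0, "ty": 0, "tz": 0, "rx": 0.12, "ry": -0.0112, "rz": -0.2074},
    {"tx": 0, "ty": 0, "tz": 0, "rx": 0.18, "ry": -0.0168, "rz": -0.311},
    {"tx": 0, "ty": 0, "tz": 0, "rx": 0.24, "ry": -0.0224, "rz": -0.415},
    {"tx": 0, "ty": 0, "tz": 0, "rx": 0.3, "ry": -0.028, "rz": -0.5186},
  ],
)

```text
time_s: 9.45
tool_pos: [0.493, -0.1199, 0.3686]
ee_rot: [-0.68, 0.977, -1.57]
ft_force: [-5.6, -2.4, 1.1]
grip_width: 0.296
```

```bash
python3 - <<'E'
from h import *
wind()
E
```

```text
t 9.45 p [ 0.493  -0.1199  0.3686] q [ 0.23  0.16 -0.05  2.1  -0.11  0.36  0.04] F [-5.6 -2.4  1.1] T [-0.54  1.6  -0.29] w 0.296
x [-0.223 -0.972 -0.075] y [ 0.496 -0.047 -0.867] grasp [ 0.5824 -0.1284  0.2125]
crank mouth rel seat mm [-0.7 -1.1 -0.5] phi deg -98.7 tilt err deg 0.09
F bin [-4.1 -2.9  3.6] T bin [-0.74  1.54  0.09]
turn 0.5 from phi -1.722
shift [0.0006 0.001  0.    ] rot [ 0.2484 -0.025  -0.4332] deg 28.6
turn 0.6 from phi -1.722
shift [0.0006 0.001  0.    ] rot [ 0.2981 -0.0297 -0.5198] deg 34.4
```

apply_moves(
  commands=[
    {"tx": 0, "ty": 0, "tz": 0, "rx": 0.06, "ry": -0.006, "rz": -0.104},
    {"tx": 0, "ty": 0, "tz": 0, "rx": 0.12, "ry": -0.012, "rz": -0.2074},
    {"tx": 0, "ty": 0, "tz": 0, "rx": 0.18, "ry": -0.0178, "rz": -0.311},
    {"tx": 0, "ty": 0, "tz": 0, "rx": 0.24, "ry": -0.0238, "rz": -0.415},
    {"tx": 0, "ty": 0, "tz": 0, "rx": 0.3, "ry": -0.0297, "rz": -0.5186},
  ],
)

```text
time_s: 9.95
tool_pos: [0.4925, -0.1201, 0.3683]
ee_rot: [-0.193, 1.412, -1.814]
ft_force: [-10.3, -0.3, 3.7]
grip_width: 0.295
```

```bash
python3 - <<'E'
from h import *
wind()
E
```

```text
t 9.95 p [ 0.4925 -0.1201  0.3683] q [ 0.13  0.16  0.07  2.11 -0.18  0.36 -0.51] F [-10.3  -0.3   3.7] T [-0.07  2.24  0.01] w 0.295
x [-0.66  -0.668 -0.344] y [ 0.497 -0.045 -0.867] grasp [ 0.582  -0.1282  0.2123]
crank mouth rel seat mm [-1.2 -0.8 -0.5] phi deg -133.3 tilt err deg 0.13
F bin [-7.  -1.2  8.4] T bin [-0.24  2.22  0.14]
turn 0.5 from phi -2.327
shift [0.0011 0.0012 0.0003] rot [ 0.2469 -0.0239 -0.4341] deg 28.6
turn 0.6 from phi -2.327
shift [0.0011 0.0012 0.0003] rot [ 0.2967 -0.0285 -0.5207] deg 34.4
```

apply_moves(
  commands=[
    {"tx": 0, "ty": 0, "tz": 0, "rx": 0.03, "ry": -0.003, "rz": -0.052},
    {"tx": 0, "ty": 0, "tz": 0, "rx": 0.06, "ry": -0.006, "rz": -0.104},
    {"tx": 0, "ty": 0, "tz": 0, "rx": 0.09, "ry": -0.009, "rz": -0.156},
    {"tx": 0, "ty": 0, "tz": 0, "rx": 0.12, "ry": -0.012, "rz": -0.208},
    {"tx": 0, "ty": 0, "tz": 0, "rx": 0.149, "ry": -0.014, "rz": -0.26},
  ],
)

```text
time_s: 10.45
tool_pos: [0.4923, -0.1199, 0.3682]
ee_rot: [0.086, 1.618, -1.901]
ft_force: [-4.8, 1.5, 1.8]
grip_width: 0.296
```

```bash
python3 - <<'E'
from h import *
wind()
im=arm.read_camera("side");cv2.imwrite("pics/s7.png",cv2.resize(im[250:410,180:310],None,fx=4.5,fy=3.7,interpolation=cv2.INTER_CUBIC))
E
```

```text
t 10.45 p [ 0.4923 -0.1199  0.3682] q [ 0.08  0.15  0.13  2.11 -0.2   0.36 -0.79] F [-4.8  1.5  1.8] T [0.49 1.26 0.31] w 0.296
x [-0.798 -0.417 -0.436] y [ 0.497 -0.045 -0.867] grasp [ 0.5817 -0.128   0.2122]
crank mouth rel seat mm [-1.5 -0.7 -0.5] phi deg -150.6 tilt err deg 0.14
F bin [-3.3  1.   4. ] T bin [0.47 1.3  0.08]
turn 0.5 from phi -2.629
shift [0.0013 0.001  0.0004] rot [ 0.2468 -0.024  -0.4342] deg 28.6
turn 0.6 from phi -2.629
shift [0.0013 0.001  0.0004] rot [ 0.2965 -0.0286 -0.5208] deg 34.4
```

View pics/s7.png

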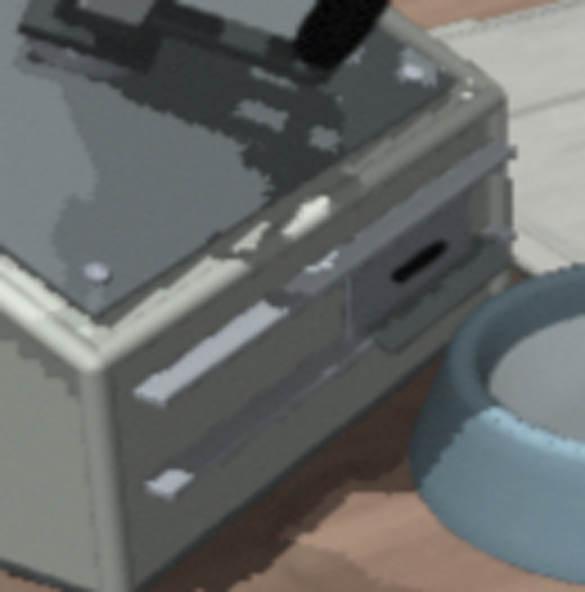

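The shutter (crop 350–480, 200–340) covers the mouth, but there's no hard-stop torque yet. I'll continue in small steps.

apply_moves(
  commands=[
    {"tx": 0, "ty": 0, "tz": 0, "rx": 0.025, "ry": -0.002, "rz": -0.043},
    {"tx": 0, "ty": 0, "tz": 0, "rx": 0.05, "ry": -0.004, "rz": -0.087},
    {"tx": 0, "ty": 0, "tz": 0, "rx": 0.05, "ry": -0.004, "rz": -0.087},
  ],
)

```text
time_s: 10.8
tool_pos: [0.4923, -0.1198, 0.3682]
ee_rot: [0.188, 1.687, -1.925]
ft_force: [-3.3, 0.1, 1.1]
grip_width: 0.293
```

```bash
python3 - <<'E'
from h import *
wind()
E
```

```text
t 10.8 p [ 0.4923 -0.1198  0.3682] q [ 0.06  0.15  0.15  2.11 -0.21  0.36 -0.88] F [-3.3  0.1  1.1] T [0.17 0.96 0.07] w 0.293
x [-0.829 -0.319 -0.458] y [ 0.496 -0.045 -0.867] grasp [ 0.5817 -0.1278  0.2122]
crank mouth rel seat mm [-1.6 -0.5 -0.5] phi deg -156.7 tilt err deg 0.16
F bin [-2.3 -0.2  2.6] T bin [0.1  0.97 0.02]
turn 0.5 from phi -2.735
shift [0.0013 0.0009 0.0004] rot [ 0.2465 -0.0245 -0.4343] deg 28.6
turn 0.6 from phi -2.735
shift [0.0013 0.0009 0.0004] rot [ 0.2962 -0.0291 -0.521 ] deg 34.4
```

apply_moves(
  commands=[
    {"tx": 0, "ty": 0, "tz": 0, "rx": 0.025, "ry": -0.002, "rz": -0.043},
    {"tx": 0, "ty": 0, "tz": 0, "rx": 0.04, "ry": -0.004, "rz": -0.07},
    {"tx": 0, "ty": 0, "tz": 0, "rx": 0.04, "ry": -0.004, "rz": -0.07},
  ],
)

```text
time_s: 11.1
tool_pos: [0.4923, -0.1197, 0.3682]
ee_rot: [0.269, 1.738, -1.941]
ft_force: [-3.3, 1.5, 1.3]
grip_width: 0.297
```

```bash
python3 - <<'E'
from h import *
wind()
im=arm.read_camera("side");cv2.imwrite("pics/s8.png",cv2.resize(im[250:410,180:310],None,fx=4.5,fy=3.7,interpolation=cv2.INTER_CUBIC))
E
```

```text
t 11.1 p [ 0.4923 -0.1197  0.3682] q [ 0.04  0.15  0.16  2.11 -0.22  0.36 -0.96] F [-3.3  1.5  1.3] T [0.23 1.12 0.06] w 0.297
x [-0.847 -0.242 -0.473] y [ 0.497 -0.045 -0.867] grasp [ 0.5817 -0.1278  0.2122]
crank mouth rel seat mm [-1.6 -0.5 -0.4] phi deg -161.3 tilt err deg 0.15
F bin [-2.3  1.2  2.8] T bin [ 0.14  1.14 -0.01]
turn 0.5 from phi -2.815
shift [0.0013 0.0008 0.0004] rot [ 0.2466 -0.0242 -0.4343] deg 28.6
turn 0.6 from phi -2.815
shift [0.0013 0.0008 0.0004] rot [ 0.2964 -0.0288 -0.5209] deg 34.4
```

View pics/s8.png

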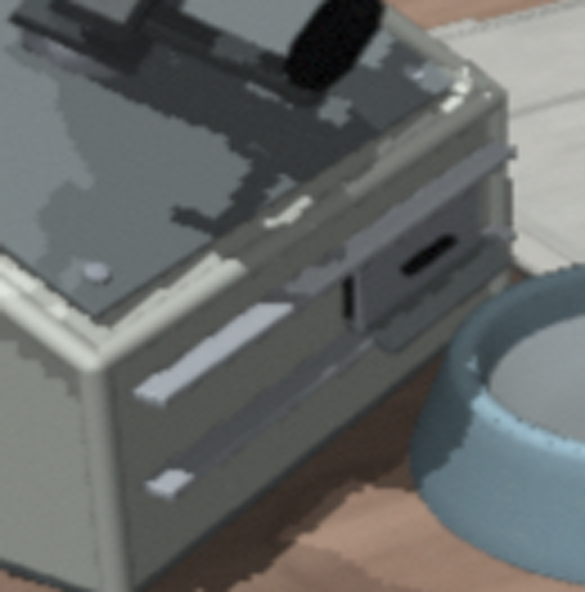

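apply_moves(
  commands=[
    {"tx": 0, "ty": 0, "tz": 0, "rx": 0.02, "ry": -0.002, "rz": -0.035},
    {"tx": 0, "ty": 0, "tz": 0, "rx": 0.03, "ry": -0.003, "rz": -0.052},
    {"tx": 0, "ty": 0, "tz": 0, "rx": 0.03, "ry": -0.003, "rz": -0.052},
  ],
)

```text
time_s: 11.45
tool_pos: [0.4922, -0.1197, 0.3681]
ee_rot: [0.329, 1.775, -1.951]
ft_force: [-3.8, 1.2, 1.5]
grip_width: 0.292
```

```bash
python3 - <<'E'
from h import *
wind()
C=CAL["side"];E=C["extrinsics"]; p=-E[:3,:3].T@E[:3,3]; print("cam",p)
f=R.from_euler("z",BY).as_matrix().T@(p-[.61-.09,-.15,.07]); print("view dir bin",f/np.linalg.norm(f))
im=arm.read_camera("side");cv2.imwrite("pics/s9.png",cv2.resize(im[285:355,220:310],None,fx=8,fy=8,interpolation=cv2.INTER_CUBIC))
E
```

```text
t 11.45 p [ 0.4922 -0.1197  0.3681] q [ 0.03  0.15  0.17  2.11 -0.23  0.36 -1.01] F [-3.8  1.2  1.5] T [0.07 1.18 0.24] w 0.292
x [-0.857 -0.185 -0.481] y [ 0.497 -0.045 -0.867] grasp [ 0.5817 -0.1277  0.2121]
crank mouth rel seat mm [-1.6 -0.4 -0.5] phi deg -164.6 tilt err deg 0.16
F bin [-2.7  0.9  3.2] T bin [0.08 1.18 0.22]
turn 0.5 from phi -2.873
shift [0.0013 0.0008 0.0005] rot [ 0.2465 -0.0241 -0.4343] deg 28.6
turn 0.6 from phi -2.873
shift [0.0013 0.0008 0.0005] rot [ 0.2963 -0.0286 -0.521 ] deg 34.4
cam [0.13797215 0.51269693 0.58260217]
view dir bin [-0.48081021  0.67743314  0.55669191]
```

View pics/s9.png

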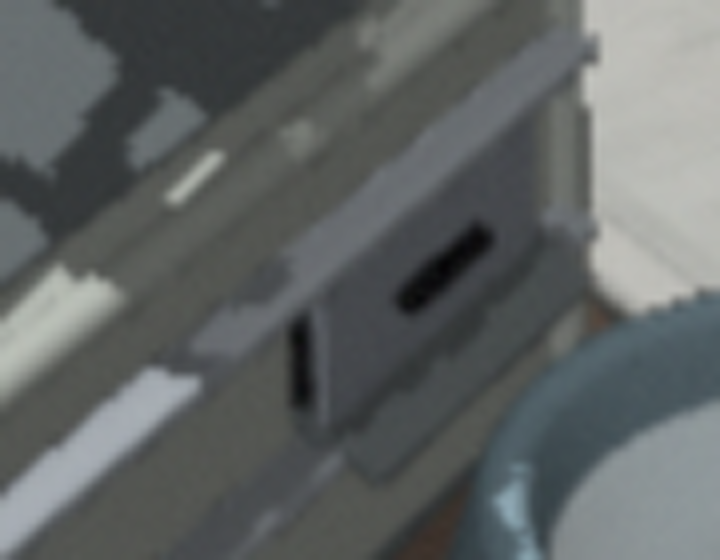

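apply_moves(
  commands=[
    {"tx": 0, "ty": 0, "tz": 0, "rx": 0.02, "ry": -0.002, "rz": -0.035},
    {"tx": 0, "ty": 0, "tz": 0, "rx": 0.03, "ry": -0.003, "rz": -0.052},
    {"tx": 0, "ty": 0, "tz": 0, "rx": 0.03, "ry": -0.003, "rz": -0.052},
  ],
)

```text
time_s: 11.8
tool_pos: [0.4922, -0.1197, 0.3681]
ee_rot: [0.39, 1.812, -1.96]
ft_force: [-4.1, 0.9, 0.6]
grip_width: 0.292
```

```bash
python3 - <<'E'
from h import *
wind()
im=arm.read_camera("side");cv2.imwrite("pics/s10.png",cv2.resize(im[285:355,220:310],None,fx=8,fy=8,interpolation=cv2.INTER_CUBIC))
for n in ("top",):
    im=arm.read_camera(n);cv2.imwrite("pics/t10.png",cv2.resize(im[200:280,120:300],None,fx=4,fy=4,interpolation=cv2.INTER_CUBIC))
E
```

```text
t 11.8 p [ 0.4922 -0.1197  0.3681] q [ 0.02  0.15  0.18  2.11 -0.23  0.36 -1.06] F [-4.1  0.9  0.6] T [-0.09  1.26  0.49] w 0.292
x [-0.863 -0.127 -0.489] y [ 0.497 -0.044 -0.867] grasp [ 0.5817 -0.1277  0.2121]
crank mouth rel seat mm [-1.6 -0.3 -0.5] phi deg -168.0 tilt err deg 0.16
F bin [-3.3  0.5  2.6] T bin [0.07 1.25 0.53]
turn 0.5 from phi -2.932
shift [0.0013 0.0008 0.0005] rot [ 0.2464 -0.0238 -0.4344] deg 28.6
turn 0.6 from phi -2.932
shift [0.0013 0.0008 0.0005] rot [ 0.2962 -0.0284 -0.521 ] deg 34.4
```

View pics/s10.png

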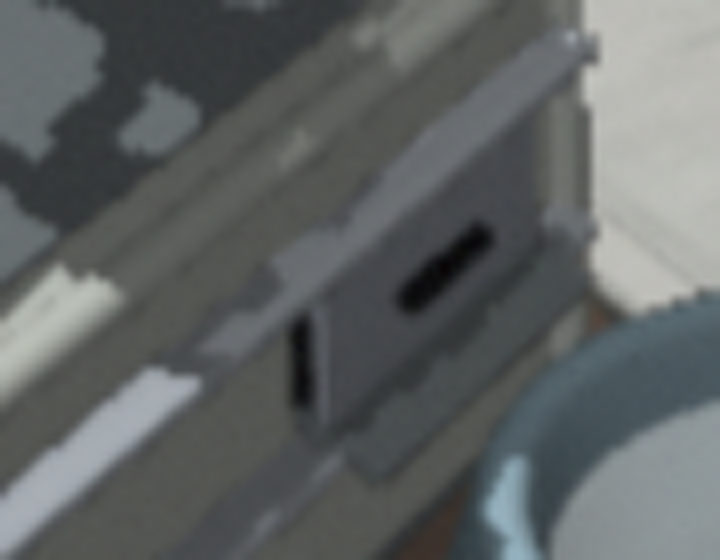

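View pics/t10.png

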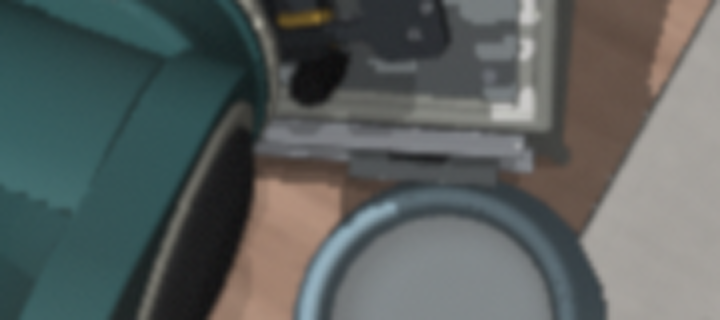

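Torque about the shaft rose from about 0 to 0.5 N m with no further shutter motion, so this is the hard stop. The dark sliver at the left edge fits oblique parallax past the raised plate. I'll back off into the play and lift.

apply_moves(
  commands=[
    {"tx": 0, "ty": 0, "tz": 0, "rx": -0.04, "ry": 0.004, "rz": 0.07},
    {"tx": 0, "ty": 0, "tz": 0, "rx": -0.085, "ry": 0.008, "rz": 0.147},
    {"tx": 0, "ty": 0, "tz": 0, "rx": -0.085, "ry": 0.008, "rz": 0.147},
  ],
)

```text
time_s: 12.2
tool_pos: [0.4923, -0.1198, 0.3682]
ee_rot: [0.214, 1.702, -1.931]
ft_force: [-0.3, -0.7, -1.3]
grip_width: 0.294
```

```bash
python3 - <<'E'
from h import *
wind()
E
```

```text
t 12.2 p [ 0.4923 -0.1198  0.3682] q [ 0.05  0.15  0.15  2.11 -0.21  0.36 -0.91] F [-0.3 -0.7 -1.3] T [0.05 0.69 0.04] w 0.294
x [-0.835 -0.296 -0.464] y [ 0.497 -0.045 -0.867] grasp [ 0.5818 -0.1279  0.2122]
crank mouth rel seat mm [-1.4 -0.6 -0.5] phi deg -158.1 tilt err deg 0.12
F bin [-0.8 -0.8 -1. ] T bin [0.01 0.69 0.05]
turn 0.5 from phi -2.759
shift [0.0013 0.0009 0.0004] rot [ 0.2471 -0.024  -0.434 ] deg 28.6
turn 0.6 from phi -2.759
shift [0.0013 0.0009 0.0004] rot [ 0.2968 -0.0286 -0.5206] deg 34.4
```

Free of load now. Lifting along the shaft axis.

apply_moves(
  commands=[
    {"tx": -0.003, "ty": 0.0003, "tz": 0.0052, "rx": 0, "ry": 0, "rz": 0},
    {"tx": -0.0075, "ty": 0.0007, "tz": 0.013, "rx": 0, "ry": 0, "rz": 0},
    {"tx": -0.0124, "ty": 0.0012, "tz": 0.0217, "rx": 0, "ry": 0, "rz": 0},
    {"tx": -0.0174, "ty": 0.0016, "tz": 0.0303, "rx": 0, "ry": 0, "rz": 0},
    {"tx": -0.0224, "ty": 0.002, "tz": 0.039, "rx": 0, "ry": 0, "rz": 0},
  ],
)

```text
time_s: 12.7
tool_pos: [0.4694, -0.1177, 0.4082]
ee_rot: [0.215, 1.702, -1.931]
ft_force: [0.5, 1.1, -1.0]
grip_width: 0.295
```

apply_moves(
  commands=[
    {"tx": -0.01, "ty": 0.001, "tz": 0.0173, "rx": 0, "ry": 0, "rz": 0},
    {"tx": -0.02, "ty": 0.002, "tz": 0.0347, "rx": 0, "ry": 0, "rz": 0},
    {"tx": -0.03, "ty": 0.003, "tz": 0.052, "rx": 0, "ry": 0, "rz": 0},
    {"tx": -0.03, "ty": 0.003, "tz": 0.052, "rx": 0, "ry": 0, "rz": 0},
  ],
)

```text
time_s: 13.1
tool_pos: [0.4386, -0.1149, 0.4628]
ee_rot: [0.219, 1.699, -1.929]
ft_force: [-0.6, 0.6, -2.2]
grip_width: 0.297
```

```bash
python3 - <<'E'
from h import *
o,M=st(); rel(o)
im=arm.read_camera("wrist");cv2.imwrite("pics/w11.png",im)
im=arm.read_camera("side");cv2.imwrite("pics/s11.png",im)
E
```

```text
t 13.1 p [ 0.4386 -0.1149  0.4628] q [ 0.03 -0.08  0.17  2.11 -0.08  0.58 -1.03] F [-0.6  0.6 -2.2] T [ 0.04  0.69 -0.  ] w 0.297
x [-0.833 -0.295 -0.468] y [ 0.501 -0.046 -0.864] grasp [ 0.5288 -0.1231  0.3073]
crank mouth rel seat mm [  0.2  -0.8 108.4] phi deg -158.2 tilt err deg 0.23
```

View pics/w11.png

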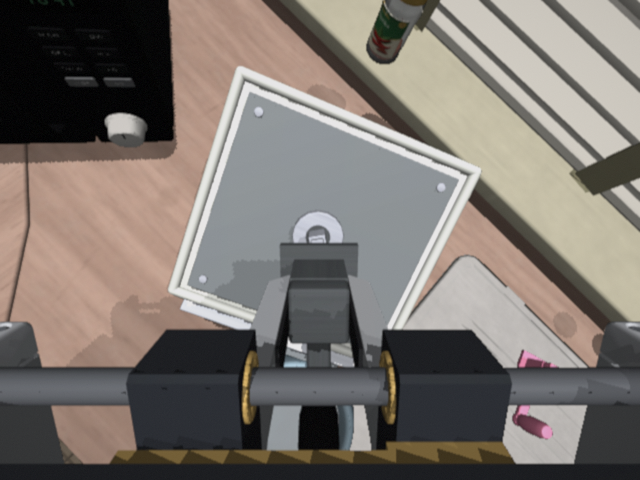

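View pics/s11.png

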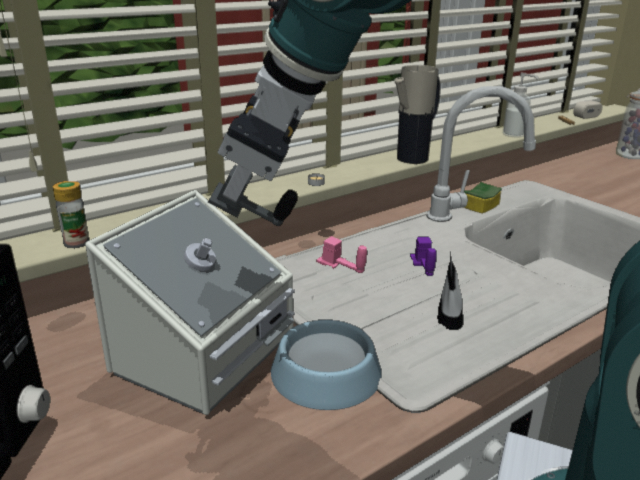

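```bash
python3 - <<'E'
import cv2
a=cv2.imread("pics/w11.png")[200:250,285:350]; b=cv2.imread("pics/s11.png")[280:345,225:305]
cv2.imwrite("pics/c11.png",cv2.hconcat([cv2.resize(a,(390,400),interpolation=cv2.INTER_CUBIC),cv2.resize(b,(410,400),interpolation=cv2.INTER_CUBIC)]))
E
```

```text
(no output)
```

View pics/c11.png

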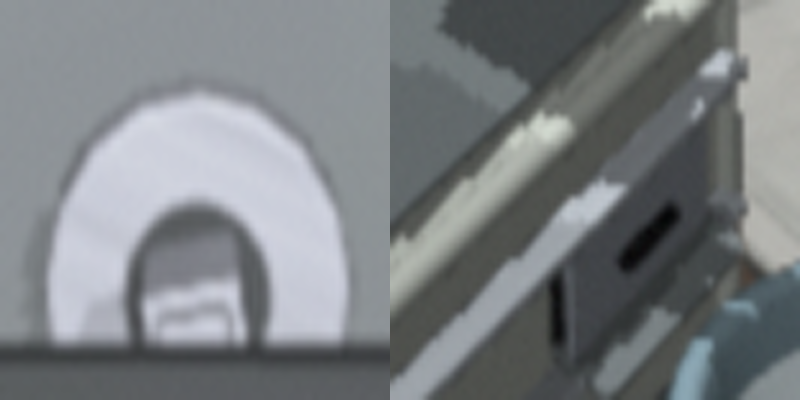

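```bash
python3 - <<'E'
from h import *
o,M=st(); delta(o,down(3.015),(.525,-.377,.15))
E
```

```text
t 13.2 p [ 0.4392 -0.1147  0.4605] q [ 0.03 -0.07  0.17  2.11 -0.08  0.58 -1.03] F [ 0.6 -0.1 -2.6] T [ 0.04  0.67 -0.04] w 0.299
x [-0.835 -0.295 -0.465] y [ 0.499 -0.045 -0.866] grasp [ 0.529  -0.1228  0.3047]
shift [ 0.0858 -0.2623 -0.1305] rot [ 0.1548  0.5047 -0.4048] deg 38.1
```

apply_moves(
  commands=[
    {"tx": 0, "ty": -0.02, "tz": 0.01, "rx": 0.031, "ry": 0.1, "rz": -0.081},
    {"tx": 0, "ty": -0.05, "tz": 0.015, "rx": 0.062, "ry": 0.2, "rz": -0.162},
    {"tx": 0, "ty": -0.09, "tz": 0.015, "rx": 0.093, "ry": 0.3, "rz": -0.243},
    {"tx": 0, "ty": -0.13, "tz": 0.015, "rx": 0.124, "ry": 0.404, "rz": -0.324},
    {"tx": 0, "ty": -0.17, "tz": 0.01, "rx": 0.155, "ry": 0.505, "rz": -0.405},
  ],
)

```text
time_s: 13.7
tool_pos: [0.4394, -0.2862, 0.4702]
ee_rot: [-0.135, -2.154, 2.151]
ft_force: [-0.1, 0.4, -2.2]
grip_width: 0.3
```

```bash
python3 - <<'E'
from h import *
o,M=st(); delta(o,down(3.015),(.525,-.377,.12))
E
```

```text
t 13.7 p [ 0.4394 -0.2862  0.4702] q [ 0.21  0.18  0.35  1.79 -0.07  1.18 -1.12] F [-0.1  0.4 -2.2] T [-0.01 -0.06  0.03] w 0.3
x [-0.992  0.129  0.004] y [-0.004  0.001 -1.   ] grasp [ 0.4387 -0.2859  0.2902]
shift [ 0.0856 -0.0908 -0.1702] rot [-0.0015 -0.0041  0.003 ] deg 0.3
```

apply_moves(
  commands=[
    {"tx": 0.015, "ty": -0.04, "tz": -0.01, "rx": 0, "ry": -0.004, "rz": 0.003},
    {"tx": 0.04, "ty": -0.07, "tz": -0.035, "rx": -0.0015, "ry": -0.004, "rz": 0.003},
    {"tx": 0.065, "ty": -0.088, "tz": -0.07, "rx": -0.0015, "ry": -0.004, "rz": 0.003},
    {"tx": 0.083, "ty": -0.091, "tz": -0.11, "rx": -0.0015, "ry": -0.004, "rz": 0.003},
    {"tx": 0.0856, "ty": -0.091, "tz": -0.15, "rx": -0.0015, "ry": -0.004, "rz": 0.003},
  ],
)

```text
time_s: 14.2
tool_pos: [0.5267, -0.3773, 0.3166]
ee_rot: [-0.135, -2.156, 2.156]
ft_force: [0.5, 0.4, -1.8]
grip_width: 0.296
```

apply_moves(
  commands=[
    {"tx": 0, "ty": 0, "tz": -0.02, "rx": 0, "ry": 0, "rz": 0},
    {"tx": 0, "ty": 0, "tz": -0.02, "rx": 0, "ry": 0, "rz": 0},
    {"tx": 0, "ty": 0, "tz": -0.02, "rx": 0, "ry": 0, "rz": 0},
  ],
)

```text
time_s: 14.5
tool_pos: [0.5268, -0.3775, 0.2965]
ee_rot: [-0.134, -2.156, 2.155]
ft_force: [0.5, 0.2, -1.0]
grip_width: 0.294
```

```bash
python3 - <<'E'
from h import *
o,M=st(); delta(o,down(3.015),(.525,-.377,.040)); delta(o,down(3.015),(.525,-.377,.0375))
im=arm.read_camera("side");cv2.imwrite("pics/s12.png",cv2.resize(im[180:320,240:420],None,fx=4,fy=4,interpolation=cv2.INTER_CUBIC))
E
```

```text
t 14.5 p [ 0.5268 -0.3775  0.2965] q [ 0.34  0.59  0.33  1.65 -0.22  0.94 -0.95] F [ 0.5  0.2 -1. ] T [ 0.03 -0.02  0.01] w 0.294
x [-0.992  0.126  0.002] y [-0.002  0.    -1.   ] grasp [ 0.5264 -0.3774  0.1165]
shift [-0.0018  0.0005 -0.0765] rot [-0.0003 -0.002  -0.0005] deg 0.1
shift [-0.0018  0.0005 -0.079 ] rot [-0.0003 -0.002  -0.0005] deg 0.1
```

View pics/s12.png

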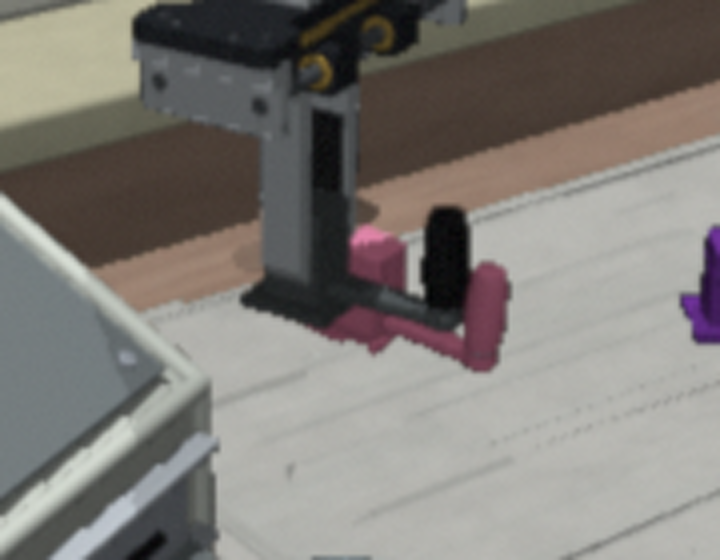

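The crank is upright over clear board, with its flange at crop (245–350, 290–325) and the pink one behind it. I'll lower it in two stages.

apply_moves(
  commands=[
    {"tx": -0.001, "ty": 0.0005, "tz": -0.03, "rx": 0, "ry": -0.002, "rz": 0},
    {"tx": -0.0018, "ty": 0.0005, "tz": -0.055, "rx": 0, "ry": -0.002, "rz": 0},
    {"tx": -0.0018, "ty": 0.0005, "tz": -0.07, "rx": 0, "ry": -0.002, "rz": 0},
    {"tx": -0.0018, "ty": 0.0005, "tz": -0.0765, "rx": 0, "ry": -0.002, "rz": 0},
    {"tx": -0.0018, "ty": 0.0005, "tz": -0.0765, "rx": 0, "ry": -0.002, "rz": 0},
  ],
)

```text
time_s: 15.05
tool_pos: [0.5253, -0.3773, 0.2215]
ee_rot: [-0.138, -2.157, 2.158]
ft_force: [0.1, 0.5, -1.6]
grip_width: 0.294
```

apply_moves(
  commands=[
    {"tx": 0, "ty": 0, "tz": -0.001, "rx": 0, "ry": 0, "rz": 0},
    {"tx": 0, "ty": 0, "tz": -0.002, "rx": 0, "ry": 0, "rz": 0},
    {"tx": 0, "ty": 0, "tz": -0.002, "rx": 0, "ry": 0, "rz": 0},
  ],
)

```text
time_s: 15.35
tool_pos: [0.5254, -0.3774, 0.2201]
ee_rot: [-0.139, -2.157, 2.159]
ft_force: [-0.3, -0.5, -2.9]
grip_width: 0.297
```

```bash
python3 - <<'E'
from h import *
o,M=st()
E
```

```text
t 15.35 p [ 0.5254 -0.3774  0.2201] q [ 0.36  0.69  0.29  1.69 -0.26  0.8  -0.92] F [-0.3 -0.5 -2.9] T [ 0.02 -0.05  0.01] w 0.297
x [-0.992  0.126 -0.003] y [ 0.003 -0.001 -1.   ] grasp [ 0.5259 -0.3776  0.0401]
```

apply_moves(
  commands=[
    {"tx": 0, "ty": 0, "tz": -0.001, "rx": 0, "ry": 0.003, "rz": 0},
    {"tx": 0, "ty": 0, "tz": -0.002, "rx": 0, "ry": 0.003, "rz": 0},
    {"tx": 0, "ty": 0, "tz": -0.002, "rx": 0, "ry": 0.003, "rz": 0},
  ],
)

```text
time_s: 15.65
tool_pos: [0.5254, -0.3773, 0.218]
ee_rot: [-0.136, -2.155, 2.157]
ft_force: [-0.4, 0.0, -1.9]
grip_width: 0.292
```

apply_moves(
  commands=[
    {"tx": 0, "ty": 0, "tz": -0.001, "rx": 0, "ry": 0, "rz": 0},
    {"tx": 0, "ty": 0, "tz": -0.001, "rx": 0, "ry": 0, "rz": 0},
    {"tx": 0, "ty": 0, "tz": -0.001, "rx": 0, "ry": 0, "rz": 0},
  ],
)

```text
time_s: 15.95
tool_pos: [0.5254, -0.3773, 0.217]
ee_rot: [-0.136, -2.155, 2.157]
ft_force: [0.1, 0.7, -1.8]
grip_width: 0.293
```

apply_moves(
  commands=[
    {"tx": 0, "ty": 0, "tz": -0.0008, "rx": 0, "ry": 0, "rz": 0},
    {"tx": 0, "ty": 0, "tz": -0.0008, "rx": 0, "ry": 0, "rz": 0},
    {"tx": 0, "ty": 0, "tz": -0.0008, "rx": 0, "ry": 0, "rz": 0},
  ],
)

```text
time_s: 16.25
tool_pos: [0.5255, -0.3774, 0.2168]
ee_rot: [-0.136, -2.155, 2.157]
ft_force: [-1.8, 2.1, 7.4]
grip_width: 0.297
```

```bash
python3 - <<'E'
from h import *
o,M=st()
im=arm.read_camera("side");cv2.imwrite("pics/s13.png",cv2.resize(im[240:320,270:370],None,fx=7,fy=7,interpolation=cv2.INTER_CUBIC))
E
```

```text
t 16.25 p [ 0.5255 -0.3774  0.2168] q [ 0.36  0.69  0.29  1.69 -0.26  0.8  -0.92] F [-1.8  2.1  7.4] T [ 0.71  0.71 -0.01] w 0.297
x [-0.992  0.126 -0.   ] y [-0.    -0.001 -1.   ] grasp [ 0.5255 -0.3776  0.0368]
```

View pics/s13.png

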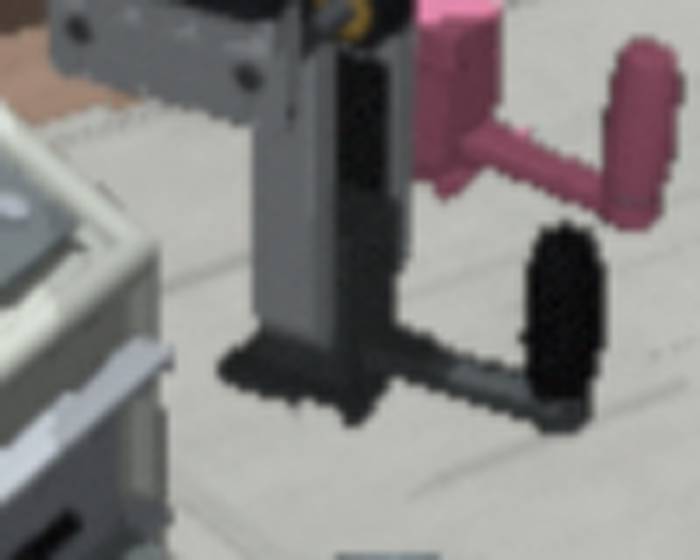

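The crank is on the board (7 N upward). Opening the fingers.

apply_moves(
  commands=[
    {"tx": 0, "ty": 0, "tz": 0, "rx": 0, "ry": 0, "rz": 0},
    {"tx": 0, "ty": 0, "tz": 0, "rx": 0, "ry": 0, "rz": 0},
    {"tx": 0, "ty": 0, "tz": 0, "rx": 0, "ry": 0, "rz": 0},
    {"tx": 0, "ty": 0, "tz": 0, "rx": 0, "ry": 0, "rz": 0},
    {"tx": 0, "ty": 0, "tz": 0, "rx": 0, "ry": 0, "rz": 0},
  ],
  fingers=0,
)

```text
time_s: 16.8
tool_pos: [0.5255, -0.3774, 0.2167]
ee_rot: [-0.136, -2.155, 2.157]
ft_force: [0.0, -0.9, 0.9]
grip_width: 0.68
```

apply_moves(
  commands=[
    {"tx": 0, "ty": 0, "tz": 0, "rx": 0, "ry": 0, "rz": 0},
    {"tx": 0, "ty": 0, "tz": 0, "rx": 0, "ry": 0, "rz": 0},
    {"tx": 0, "ty": 0, "tz": 0, "rx": 0, "ry": 0, "rz": 0},
    {"tx": 0, "ty": 0, "tz": 0, "rx": 0, "ry": 0, "rz": 0},
    {"tx": 0, "ty": 0, "tz": 0, "rx": 0, "ry": 0, "rz": 0},
  ],
  fingers=0,
)

```text
time_s: 17.3
tool_pos: [0.5255, -0.3774, 0.2167]
ee_rot: [-0.136, -2.155, 2.157]
ft_force: [0.0, 0.6, -0.6]
grip_width: 0.999
```

apply_moves(
  commands=[
    {"tx": 0, "ty": 0, "tz": 0.02, "rx": 0, "ry": 0, "rz": 0},
    {"tx": 0, "ty": 0, "tz": 0.06, "rx": 0, "ry": 0, "rz": 0},
    {"tx": 0, "ty": 0, "tz": 0.1, "rx": 0, "ry": 0, "rz": 0},
    {"tx": 0, "ty": 0, "tz": 0.14, "rx": 0, "ry": 0, "rz": 0},
    {"tx": 0, "ty": 0, "tz": 0.18, "rx": 0, "ry": 0, "rz": 0},
  ],
)

```text
time_s: 17.8
tool_pos: [0.5253, -0.3773, 0.3985]
ee_rot: [-0.136, -2.155, 2.157]
ft_force: [0.8, 0.2, 0.1]
grip_width: 1.002
```

```bash
python3 - <<'E'
from h import *
o,M=st()
cv2.imwrite("pics/s14.png",arm.read_camera("side"))
cv2.imwrite("pics/t14.png",arm.read_camera("top"))
E
```

```text
t 17.8 p [ 0.5253 -0.3773  0.3985] q [ 0.32  0.48  0.36  1.57 -0.18  1.12 -0.98] F [0.8 0.2 0.1] T [ 0.12 -0.01  0.01] w 1.002
x [-0.992  0.126 -0.   ] y [-0.    -0.001 -1.   ] grasp [ 0.5252 -0.3775  0.2185]
```

View pics/s14.png

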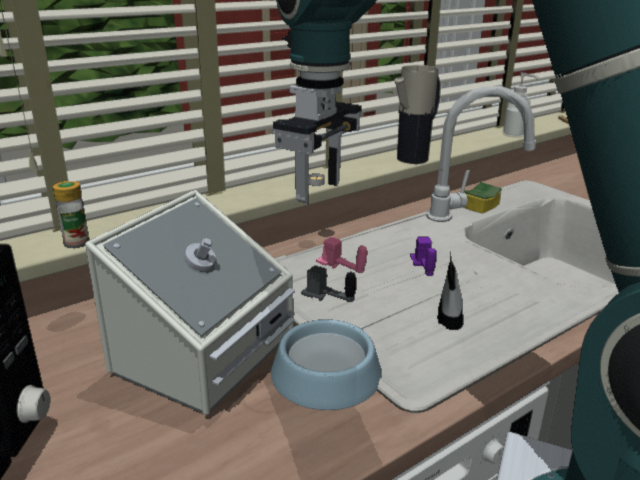

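View pics/t14.png

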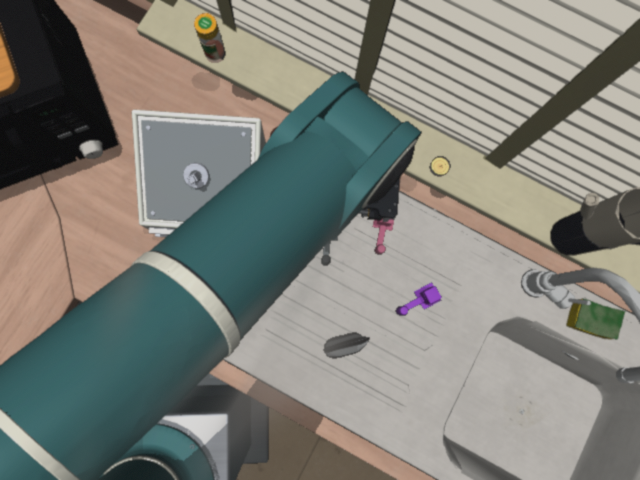

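```bash
python3 - <<'E'
from h import *
print(arm.hand_in())
E
```

```text
the job is handed in; nothing more can be done
None
```

I fitted the crank on the shaft, wound the shutter shut, and stood the crank back on its flange on the draining board. The job was handed in at about 18 s of the 72 s allowed.

- **Fit:** I gripped the dark crank by its hub and pushed it down the shaft. It bottomed on the collar with about 28 N along the shaft.
- **Winding:** I turned it clockwise until the torque about the shaft rose to 0.5 N m. The side picture then showed no further shutter movement, which I took as the hard stop. I then backed off into the play and lifted the crank straight off.
- **Final check:** The last pictures show the crank upright where it first stood and the gripper open and clear. In them the bowl and pouch look unmoved. The arm hid the spice jar in the last top view, so I did not see it again after the job.
- **Shutter doubt:** The side view still shows a thin dark sliver at the shutter's left edge. I read it as oblique parallax past the raised plate, because by my pixel estimate the shutter spans the mouth. I did not take a head-on picture to confirm this.

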